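# Build up the belt-sander idler spindle and lock it with its quarter-turn cap

### The job

Build up the idler spindle standing in the green assembly stand: slide the steel bearing on first, right down on the red sprung seat, then the blue spacer, then the brass washer, each flat on the one below. Then put the orange lock cap on, slot over the spindle's T-bar, press it down against the spring and give it about a quarter turn so that the T-bar holds it down when you let go. Leave the glue bottle, paint tin, screwdriver and wood offcut where they are.

Things in the scene. Friction and masses are not known exactly. Their poses are not given: they have to be found in the camera images.
- stand: Fixed assembly stand with an upright steel spindle: green base 150 x 120 x 18 mm (long in x), grey column. Origin: underside centre on the bench, below the spindle axis; z up. Heights above the bench: red seat's top 70 mm; spindle 28 mm thick up to a chamfered shoulder at 111 mm, then a 12 mm thick neck up to 120 mm, then the dark cross bar (T-bar), 120 to 127 mm.
- seat_centre (a point): Centre of the top of the red sprung seat (66 mm across) at rest, on the spindle's axis, 70 mm above the bench; fixed in the stand, with the stand's axes. The seat stays put under the stack's weight; it starts to sink at about 8 N, then 1.5 N more per mm, by up to 11 mm.
- bearing: Steel ball bearing with black seals, 62 mm outside, 31 mm bore, 18 mm high, 0.2 kg, lying flat. Origin: centre of its underside, z along its axis. Its outside is truly ten-sided: flats across its own x axis and every 36 degrees, 1.6 mm narrower over flats and 1.6 mm wider over corners than said.
- spacer: Blue plastic spacer ring 54 mm outside, 31 mm bore, 18 mm high, 0.08 kg, lying flat; ten-sided like the bearing. Origin: centre of its underside, z along its axis.
- washer: Thick brass washer 64 mm outside, 31 mm bore, 8 mm high, 0.1 kg, lying flat; ten-sided like the bearing. Origin: centre of its underside, z along its axis.
- lock_cap: Orange lock cap, right way up, 0.12 kg. Origin: underside centre, z up. Heights: dark skirt ring 0 to 6 mm (56 mm outside, 34 mm bore); orange plate 6 to 12 mm, 72 (x) by 76 (y) mm; two black cheeks 12 to 40 mm, 60 mm long in x, 52 mm over their outer faces (grip along y), 34 mm between them, open above. The plate sticks out past the cheeks: fingertips can bear on it.
- glue_bottle: White glue bottle with orange label and red cap, 60 mm across, 170 mm tall, upright; origin at the centre of its underside. Leave it alone.
- paint_tin: Yellow-labelled paint tin, 90 mm across, 100 mm tall, upright; origin at the centre of its underside. Leave it alone.
- screwdriver: Red-handled screwdriver 200 mm long lying on the bench along its own x. Leave it alone.
- offcut: Pale wood offcut 160 x 70 x 35 mm lying on the bench; origin at the centre of its underside. Leave it alone.
- bar_top (a point): Top of the T-bar on the spindle's axis, 127 mm above the bench; fixed in the stand, with the stand's axes. The bar is 28 mm long, 8 mm wide (its top 2 mm stepped in to 24 x 5.5 mm). It lies along the stand's x turned by up to 0.8 rad to either side: that angle is NOT reported; look or feel for it. The spindle is clamped and resists turning (2 N m).
- cap_slot (a point): Centre of the through slot in the lock cap's plate, at the plate's top, 12 mm above the cap's underside; the cap's axes. Slot 32 mm long in x, 15 mm wide in y: it passes over the T-bar within about 10 degrees of the bar. Cap underside above the bench: resting on the bar 121 mm; passed, unpressed 114 mm; below 108 mm it turns under the bar; locked 108 mm.
There are look-alikes about, which are no part of the job. Of the things shaped like the stand, the steel one is meant.

How it is judged:
By the outcome, as a careful person would: the job done as asked, in the order asked, and still so for the second after the job is handed in, with the robot touching nothing.
It also fails if it takes over 72 s, if anything falls off the work surface, if the arm or the gripper's body presses on something with over 40 N, if the wrist force passes 120 N, or if a joint passes its speed limit or range.

### The arm

A 7-joint arm with a two-finger parallel gripper is mounted at the origin on the work surface. World frame = base frame: x ahead of the robot, y to its left, z up, the work surface at z = 0. Lengths are in m, angles in rad, forces in N, time in s.
With the tool pointing down it reaches from about 0.4 to 0.85 m from the base axis. Payload 6.9 kg.
Tool frame: the origin (TCP) lies on the centre line of the jaws, within the pads' length; the fingertips stand robot.tips_ahead ahead of it and the grasp point (between the pads) lies 11 mm behind it (robot.tips_ahead is the distance from the TCP to the fingertips, in m); z points along the fingers, y is the line along which they close (so a half turn about z gives the same grasp; the last joint's range is limited). The gripper opens to 85 mm and grips with 20 to 120 N. Pads are 22 mm wide; open, the fingers measure 114 mm over their backs; the gripper's body (76 mm by 85 mm) begins 54 mm behind the grasp point. The pads swing forward as they close: fully open they stand 13 mm farther back than shut.
Start: joints at [1.421, 0.507, -0.238, 1.5, 0.126, 1.149, -0.155], TCP at [0.158, -0.605, 0.213] pointing down, gripper open.
Joint ranges: [-3.08, 3.08], [-0.24, 2.05], [-1.43, 1.35], [0, 2.5], [-1.52, 4.66], [0.17, 1.96], [-2.89, 2.89]. Speed limits (rad/s): [2.39, 2.39, 3.14, 3.14, 3.14, 3.14, 3.14].

### API

Orientations are given as a unit quaternion [x, y, z, w].
In Python, from cell import robot gives the robot as it stands.
- The arm moves only by the tool carry_out, never from a script. Its argument "moves" is a list of rows, each an object of numbers: "claw": the finger opening in m, from 0 to 0.0854; "tx", "ty", "tz": the shift along the tool's x, y, z in m; "yaw": the turn about the tool's z in degrees. A call has 1 to 20 rows; each row shifts and turns the commanded pose from where the row before left it, along the tool's axes as they then stand; what a row does not reach is not made up. A row lasts 1/12 s, in which the tool goes at most 41.7 mm and 7.16 degrees, less where a joint would pass 70% of its speed; a pose out of reach is approached as far as the arm can. A call with a gripper value outside its range is refused whole. The fingers move at their own pace and stop on an object; "grip_force" is the grip in N (left out, the last holds). Time passes only in rows, so rows that do not move let the fingers close. It gives the time, the measured TCP pose, the force, the opening and the grip force at its end, in the units of the state.
- robot.sense(): the state, without advancing time (a new reading comes with each control period).
- robot.get_image(name): name is "scene" or "top" or "wrist"; returns the picture (384x512x3 uint8, blue, green, red); there is no depth.
- robot.get_calibration(name): a dict with "K" (3x3 intrinsics, pixels), "distortion" ([k1, k2, p1, p2, k3] as OpenCV has them; the pictures are not rectified), "position" and "rotation" of the camera in the world. Camera axes: x right, y down, z forward; pixel columns grow to the right and rows downward; lengths in m; the calibration is good to about 2 mm. A picture is of the moment at which its call begins: read the wrist's pose just before it. get_calibration takes no time and is no camera call; for the wrist camera it gives the pose at the moment of the call.
- robot.finish_job(): hands the job in; it is judged then, once.
Trained networks look in the newest picture that a camera, given by its name, has taken for a name from the list of things; names that differ only in an ending like _2 or _b are one class to them, and where a whole thing is asked for, a point or a joint stands for the part that bears it (a point fixed in the world has none). Each returns a list of dicts, best first, with "confidence" (0 to 1); they miss things now and then, are a little off and sometimes report something else, mostly with a low value. They report only what shows in the picture. A call takes as long as a camera call. They do not tell look-alikes from the thing itself.
- robot.look_for(thing, camera): "position" ([column, row] as shares, 0 to 1, of the picture: columns of its width, rows of its height, amid what is visible of it).
The state is a dict: "clock": time; "qpos": joint angles; "joint_vel": joint speeds; "joint_efforts": joint torques, N m; "eef_pos": TCP position; "eef_rot": TCP orientation; "wrist_force": force on the tool from outside, world axes, zero at the start; "ft_torque": the same for the moment, N m; "width": finger opening in m; "grasp_force": force on a finger pad.
Only numpy, scipy, OpenCV 4.12 (cv2) and the standard library are available. Lean on these libraries where they do the work, as an engineer would, in place of code of your own. Each camera call takes 0.05 s, during which the arm holds its last target. There are 200 camera calls.

## Working session

There is one attempt and no reset: what is moved stays moved. The work goes in short steps, Python scripts to look and compute and a tool call to move; the robot and the scene stay as the last step left them, time stands still between calls to the robot, and variables do not carry over. Pictures are saved under pics/ and viewed, at most 12 in all, crops included, and the job is handed in when it is done.

Besides the shell and the picture viewer there is one more tool, called after "Emit:" in YAML: its name, and indented under it one key for each argument. carry_out: Moves the arm, as the interface text tells. Its arguments: {"type":"object","properties":{"moves":{"type":"array","items":{"type":"object","properties":{"claw":{"type":"number"},"tx":{"type":"number"},"ty":{"type":"number"},"tz":{"type":"number"},"yaw":{"type":"number"}}}},"grip_force":{"type":"number"}},"required":["moves"]}

```bash
ls; mkdir -p pics; python3 - <<'E'
from cell import robot
import cv2,numpy as np
s=robot.sense();print(s, robot.tips_ahead)
for c in("scene","top"):
    im=robot.get_image(c);cv2.imwrite(f"pics/{c}0.png",im)
    k=robot.get_calibration(c);print(c,np.round(k["position"],3).tolist(),np.round(k["rotation"],3).tolist(),np.round(k["K"],1).tolist(),k["distortion"])
    for t in("stand","bearing","spacer","washer","lock_cap","bar_top"):
        print(t,[(np.round(np.array(d["position"])*[512,384]).tolist(),round(d["confidence"],2)) for d in robot.look_for(t,c)])
E
```

```text
pics
{'clock': 0.0, 'qpos': array([ 1.4204768 ,  0.50833373, -0.23751031,  1.50112726,  0.12571546,
        1.1488534 , -0.15480681]), 'joint_vel': array([ 0.0015118 , -0.00061432, -0.00113561, -0.00056354, -0.00159089,
        0.00194394,  0.00081597]), 'joint_efforts': array([ 7.14482758e-04, -6.20598435e+01, -2.18668498e+00, -2.49652863e+01,
        1.26011821e-02,  1.18837995e-02,  7.55006937e-06]), 'eef_pos': array([ 0.15793241, -0.60418539,  0.21243364]), 'eef_rot': array([ 9.91830095e-01,  1.27562974e-01, -1.33887311e-04, -8.55486680e-04]), 'wrist_force': array([0.32101955, 0.39703971, 0.48519761]), 'ft_torque': array([-0.0213551 ,  0.0289912 , -0.03411753]), 'grasp_force': 0.0, 'width': 0.0853691109778012} 0.008
scene [0.989, -0.521, 0.895] [0.856, 0.379, -0.139, -0.323] [[373.2, 0.0, 253.9], [0.0, 373.2, 197.7], [0.0, 0.0, 1.0]] [0.04243271 0.         0.         0.         0.        ]
stand [([267.0, 122.0], 0.9), ([271.0, 204.0], 0.78), ([130.0, 214.0], 0.66)]
bearing [([305.0, 156.0], 0.7)]
spacer [([224.0, 275.0], 0.55)]
washer [([184.0, 246.0], 0.75)]
lock_cap [([335.0, 192.0], 0.63), ([266.0, 207.0], 0.22)]
bar_top [([268.0, 208.0], 0.93), ([269.0, 122.0], 0.63), ([129.0, 209.0], 0.63)]
top [0.378, -0.036, 1.366] [0.709, -0.704, 0.036, -0.034] [[456.7, 0.0, 249.2], [0.0, 456.7, 192.3], [0.0, 0.0, 1.0]] [-0.05212866  0.          0.          0.          0.        ]
stand [([229.0, 202.0], 0.95), ([134.0, 303.0], 0.88), ([344.0, 295.0], 0.7)]
bearing [([142.0, 222.0], 0.75), ([170.0, 173.0], 0.69)]
spacer [([313.0, 171.0], 0.48), ([393.0, 212.0], 0.24)]
washer [([326.0, 223.0], 0.82), ([394.0, 212.0], 0.49)]
lock_cap [([162.0, 176.0], 0.89), ([394.0, 214.0], 0.35), ([252.0, 95.0], 0.27)]
bar_top [([232.0, 200.0], 0.96), ([344.0, 294.0], 0.64), ([130.0, 305.0], 0.57)]
```

```bash
python3 - <<'E'
import cv2
for c in("scene","top"):
    im=cv2.imread(f"pics/{c}0.png");cv2.imwrite(f"pics/{c}0b.png",cv2.resize(im,(800,600),interpolation=cv2.INTER_CUBIC))
E
```

```text
(no output)
```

View pics/scene0b.png

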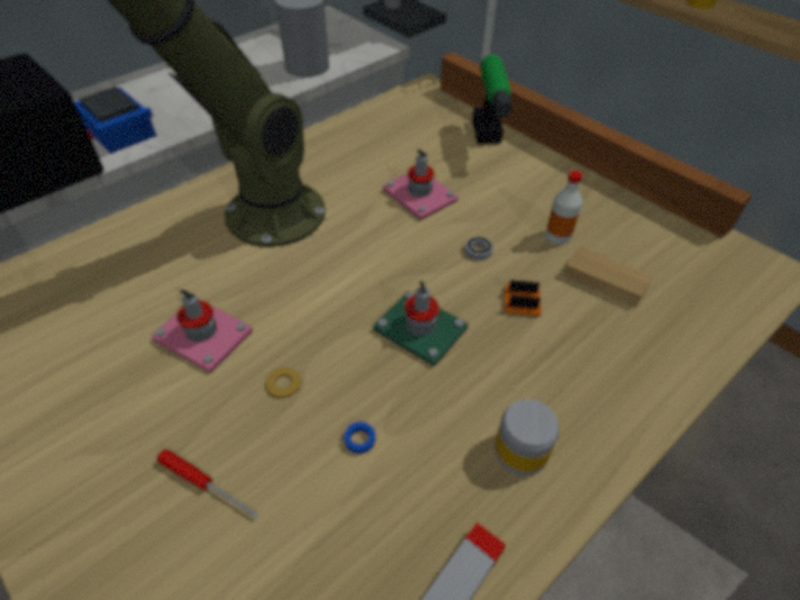

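View pics/top0b.png

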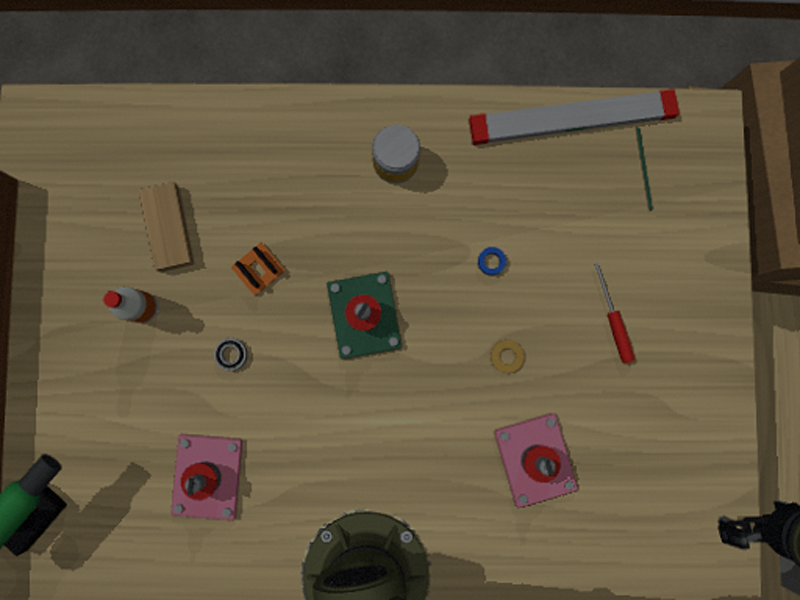

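The scene picture (scaled to 800x600) shows the green stand at (420,325), two pink look-alike stands, the bearing at (479,248), cap at (522,298), spacer at (360,437) and washer at (283,382). In the top picture, the same parts sit at: green stand (363,313), bearing (232,355), cap (259,268), spacer (492,262), washer (507,356).

```bash
cat > h.py <<'E'
import cv2,numpy as np
from scipy.spatial.transform import Rotation as R
from cell import robot
def cal(c):
    k=robot.get_calibration(c);r=np.array(k["rotation"]);M=R.from_quat(r).as_matrix() if r.size==4 else r
    return np.array(k["K"]),np.array(k["distortion"]),np.array(k["position"]),M
def ray(C,uv,z):
    K,D,p,M=C;n=cv2.undistortPoints(np.array(uv,float).reshape(-1,1,2),K,D)[:,0]
    d=np.c_[n,np.ones(len(n))]@M.T;return p+d*((z-p[2])/d[:,2])[:,None]
def proj(C,P):
    K,D,p,M=C;q=(np.atleast_2d(P)-p)@M
    return cv2.projectPoints(q,np.zeros(3),np.zeros(3),K,D)[0][:,0]
def tool():
    s=robot.sense();M=R.from_quat(s["eef_rot"]).as_matrix();return np.array(s["eef_pos"]),M,np.degrees(np.arctan2(M[1,0],M[0,0])),s
def togo(P,ang=None):  # tool-axis shift to world point P, then yaw (deg) to bring tool x to world angle ang
    p,M,a,s=tool();d=M.T@(np.array(P)-p)
    return np.round(d*1000,1).tolist(), None if ang is None else round((a-ang+180)%360-180,1)
E
python3 - <<'E'
from h import *
im=cv2.imread("pics/top0.png");C=cal("top");hsv=cv2.cvtColor(im,cv2.COLOR_BGR2HSV)
def blob(mask,c,r):
    m=np.zeros_like(mask);cv2.circle(m,c,r,255,-1);m&=mask
    n,l,st,ce=cv2.connectedComponentsWithStats(m);i=1+st[1:,4].argmax()
    pts=cv2.findContours((l==i).astype('u1'),0,1)[0][0]
    return cv2.minEnclosingCircle(pts),cv2.minAreaRect(pts),st[i,4]
mk=lambda lo,hi:cv2.inRange(hsv,lo,hi)
for n,m,c,r,z in(("spacer",mk((105,120,40),(130,255,255)),(315,167),16,.018),("washer",mk((18,130,90),(30,255,255)),(325,228),16,.008),
  ("cap",mk((5,170,80),(17,255,255))|mk((0,0,0),(180,255,45)),(166,172),26,.012),("bearing",mk((0,0,0),(180,70,255)),(148,227),15,.018),
  ("seat",mk((0,150,60),(8,255,255))|mk((172,150,60),(180,255,255)),(232,200),20,.07),("base",mk((60,60,20),(95,255,255)),(232,200),50,.018)):
    (cc,rad),rect,a=blob(m,c,r)
    P=ray(C,[cc,rect[0]],z);B=ray(C,cv2.boxPoints(rect),z)
    e=B[1]-B[0];f=B[2]-B[1]
    print(n,np.round(cc,1),round(rad,1),a,"W",np.round(P[:,:2],4).tolist(),"sides",np.round([np.linalg.norm(e),np.linalg.norm(f)],3),"ang",np.round(np.degrees([np.arctan2(e[1],e[0]),np.arctan2(f[1],f[0])]),1))
p,M,a,s=tool();Cw=cal("wrist");print("tool ang",a,"cam in tool",M.T@(Cw[2]-p),"axes",np.round(M.T@Cw[3],3).tolist(),Cw[0])
E
```

```text
spacer [314.5 166.5] 8.9 162 W [[0.5923, -0.235], [0.5917, -0.2353]] sides [0.052 0.05 ] ang [ -36.7 -127. ]
washer [324.4 227.7] 10.6 262 W [[0.4104, -0.2646], [0.4109, -0.265]] sides [0.059 0.063] ang [ -45.1 -135. ]
cap [164.6 171.5] 16.6 510 W [[0.5749, 0.2134], [0.5743, 0.2131]] sides [0.075 0.071] ang [ -49.1 -139.5]
bearing [147.1 226.6] 11.0 283 W [[0.4096, 0.26], [0.4098, 0.2588]] sides [0.062 0.062] ang [ -89.5 -178.5]
seat [232.1 199.7] 11.5 319 W [[0.4866, 0.0082], [0.4858, 0.0085]] sides [0.063 0.063] ang [ -89.6 -179.5]
base [232.5 201. ] 30.9 1397 W [[0.4872, 0.0088], [0.486, 0.0083]] sides [0.118 0.148] ang [ -79.2 -169.4]
tool ang 14.65200254456946 cam in tool [ 0.07312902 -0.00025296 -0.16045882] axes [[-0.0, -0.957, -0.291], [1.0, -0.0, -0.0], [0.0, -0.291, 0.957]] [[299.18548524   0.         255.53410457]
 [  0.         299.18548524 197.73859863]
 [  0.           0.           1.        ]]
```

Emit:
carry_out:
  moves:
    - {"tx": 0.0236, "ty": -0.0255, "tz": -0.002}
    - {"tx": 0.0236, "ty": -0.0255, "tz": -0.002}
    - {"tx": 0.0236, "ty": -0.0255, "tz": -0.002}
    - {"tx": 0.0236, "ty": -0.0255, "tz": -0.002}
    - {"tx": 0.0236, "ty": -0.0255, "tz": -0.002}
    - {"tx": 0.0236, "ty": -0.0255, "tz": -0.002}
    - {"tx": 0.0236, "ty": -0.0255, "tz": -0.002}
    - {"tx": 0.0236, "ty": -0.0255, "tz": -0.002}
    - {"tx": 0.0236, "ty": -0.0255, "tz": -0.002}
    - {"tx": 0.0236, "ty": -0.0255, "tz": -0.002}
    - {"tx": 0.0236, "ty": -0.0255, "tz": -0.002}
    - {"tx": 0.0236, "ty": -0.0255, "tz": -0.002}
    - {"tx": 0.0236, "ty": -0.0255, "tz": -0.002}
    - {"tx": 0.0236, "ty": -0.0255, "tz": -0.002}
    - {"tx": 0.0236, "ty": -0.0255, "tz": -0.002}
    - {"tx": 0.0236, "ty": -0.0255, "tz": -0.002}
    - {"tx": 0.0236, "ty": -0.0255, "tz": -0.002}
    - {"tx": 0.0236, "ty": -0.0255, "tz": -0.002}
    - {"tx": 0.0236, "ty": -0.0255, "tz": -0.002}
    - {"tx": 0.0236, "ty": -0.0255, "tz": -0.002}

```text
schema error: expected keys claw, tx, ty, tz, yaw
```

```bash
python3 - <<'E'
from h import *
im=robot.get_image("wrist");C=cal("wrist");p,M,a,s=tool();print(s["clock"],p,a,s["qpos"])
cv2.imwrite("pics/w1.png",im);np.savez("w1",*C)
hsv=cv2.cvtColor(im,cv2.COLOR_BGR2HSV)
m=cv2.inRange(hsv,(0,130,40),(8,255,255))|cv2.inRange(hsv,(172,130,40),(180,255,255))
c=max(cv2.findContours(m,0,1)[0],key=cv2.contourArea)
e=cv2.fitEllipse(cv2.convexHull(c));print("seat",e,ray(C,[e[0]],.07))
print([(d["position"],d["confidence"]) for d in robot.look_for("bar_top","wrist")], proj(C,[[.4866,.0085,.127]]))
x,y=map(int,proj(C,[[.4866,.0085,.127]])[0])
cv2.imwrite("pics/w1c.png",cv2.resize(im[y-60:y+60,x-80:x+80],(800,600),interpolation=cv2.INTER_CUBIC));print(x-80,y-60)
E
```

```text
0.75 [ 0.15810655 -0.60468352  0.21329247] 14.65311686751026 [ 1.42047415  0.50748875 -0.23757197  1.50016682  0.12572579  1.14888989
 -0.15483558]
seat ((-13.33497142791748, 53.18641662597656), (59.38431930541992, 72.9517593383789), 150.26548767089844) [[ 0.21456981 -0.32270355  0.07      ]]
[([0.0795, 0.1695], 0.67)] [[500.89753593 416.25658645]]
420 356
```

View pics/w1c.png

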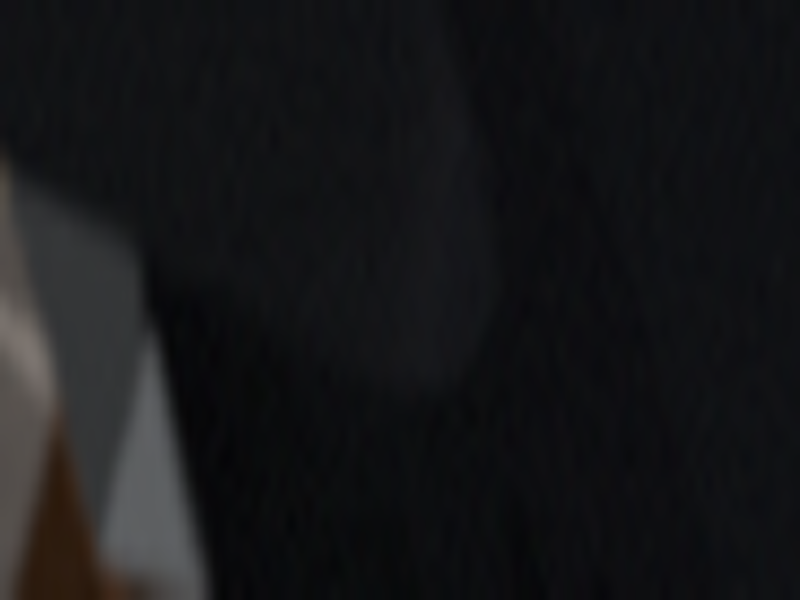

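That crop only shows the dark gripper finger, because the move was refused: every row needs all five keys. Repeating the move with full rows.

Emit:
carry_out:
  moves:
    - {"claw": 0.085, "tx": 0.0236, "ty": -0.0255, "tz": -0.002, "yaw": 0}
    - {"claw": 0.085, "tx": 0.0236, "ty": -0.0255, "tz": -0.002, "yaw": 0}
    - {"claw": 0.085, "tx": 0.0236, "ty": -0.0255, "tz": -0.002, "yaw": 0}
    - {"claw": 0.085, "tx": 0.0236, "ty": -0.0255, "tz": -0.002, "yaw": 0}
    - {"claw": 0.085, "tx": 0.0236, "ty": -0.0255, "tz": -0.002, "yaw": 0}
    - {"claw": 0.085, "tx": 0.0236, "ty": -0.0255, "tz": -0.002, "yaw": 0}
    - {"claw": 0.085, "tx": 0.0236, "ty": -0.0255, "tz": -0.002, "yaw": 0}
    - {"claw": 0.085, "tx": 0.0236, "ty": -0.0255, "tz": -0.002, "yaw": 0}
    - {"claw": 0.085, "tx": 0.0236, "ty": -0.0255, "tz": -0.002, "yaw": 0}
    - {"claw": 0.085, "tx": 0.0236, "ty": -0.0255, "tz": -0.002, "yaw": 0}
    - {"claw": 0.085, "tx": 0.0236, "ty": -0.0255, "tz": -0.002, "yaw": 0}
    - {"claw": 0.085, "tx": 0.0236, "ty": -0.0255, "tz": -0.002, "yaw": 0}
    - {"claw": 0.085, "tx": 0.0236, "ty": -0.0255, "tz": -0.002, "yaw": 0}
    - {"claw": 0.085, "tx": 0.0236, "ty": -0.0255, "tz": -0.002, "yaw": 0}
    - {"claw": 0.085, "tx": 0.0236, "ty": -0.0255, "tz": -0.002, "yaw": 0}
    - {"claw": 0.085, "tx": 0.0236, "ty": -0.0255, "tz": -0.002, "yaw": 0}
    - {"claw": 0.085, "tx": 0.0236, "ty": -0.0255, "tz": -0.002, "yaw": 0}
    - {"claw": 0.085, "tx": 0.0236, "ty": -0.0255, "tz": -0.002, "yaw": 0}
    - {"claw": 0.085, "tx": 0.0236, "ty": -0.0255, "tz": -0.002, "yaw": 0}
    - {"claw": 0.085, "tx": 0.0236, "ty": -0.0255, "tz": -0.002, "yaw": 0}

```text
clock: 2.47
eef_pos: [0.4863, 0.0097, 0.2537]
eef_rot: [0.992, 0.127, 0.0, 0.0]
wrist_force: [0.2, -0.2, 0.2]
width: 0.0848
grasp_force: 0.0
```

```bash
python3 - <<'E'
from h import *
im=robot.get_image("wrist");C=cal("wrist");p,M,a,s=tool();print(s["clock"],p,a,s["qpos"])
cv2.imwrite("pics/w2.png",im);np.savez("w2",*C)
hsv=cv2.cvtColor(im,cv2.COLOR_BGR2HSV)
m=cv2.inRange(hsv,(0,130,40),(8,255,255))|cv2.inRange(hsv,(172,130,40),(180,255,255))
c=max(cv2.findContours(m,0,1)[0],key=cv2.contourArea)
e=cv2.fitEllipse(cv2.convexHull(c));print("seat",e,ray(C,[e[0]],.07))
print([(np.array(d["position"])*[512,384],d["confidence"]) for d in robot.look_for("bar_top","wrist")], proj(C,[[.4866,.0085,.127]]))
x,y=map(int,proj(C,[[.4866,.0085,.1]])[0])
y0=max(0,y-60);x0=x-80
cv2.imwrite("pics/w2c.png",cv2.resize(im[y0:y0+120,x0:x0+160],(800,600),interpolation=cv2.INTER_CUBIC));print(x0,y0)
E
```

```text
2.5167 [0.48926188 0.01735325 0.25445555] 15.051746570644687 [ 0.35253566  0.28773116 -0.57744109  1.77604814  0.16807892  1.1226797
 -1.58651869]
seat ((256.55877685546875, 172.61668395996094), (55.24288558959961, 55.796661376953125), 78.25548553466797) [[0.48941616 0.01725102 0.07      ]]
[(array([255.0784, 161.0112]), 0.9), (array([ 29.3888, 287.3856]), 0.83), (array([417.5872, 374.0928]), 0.64), (array([114.5856,  49.8048]), 0.17)] [[264.25324058 189.25717087]]
183 122
```

View pics/w2c.png

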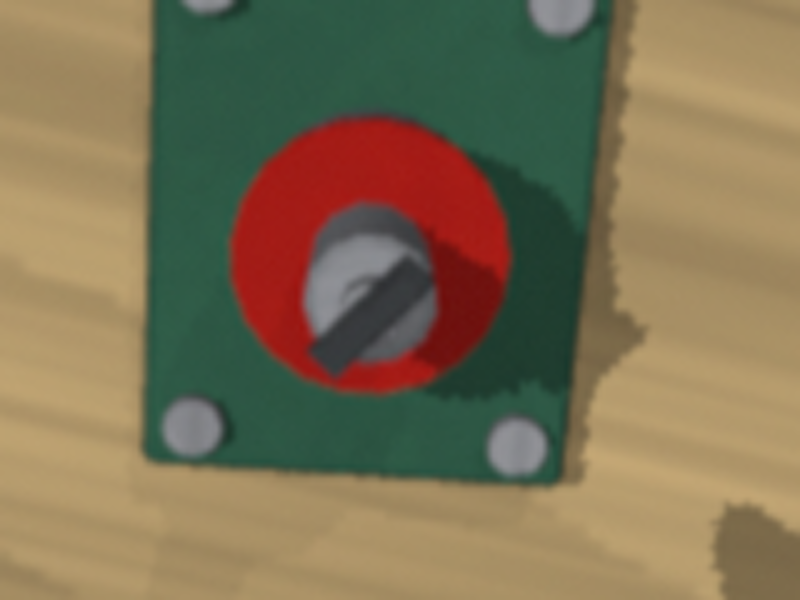

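The crop shows the red seat at crop (370,253), with the dark T-bar running from (325,365) to (418,268), about 44° off the image vertical. That puts it at roughly -29° in the world. The arm was still settling, so I'll re-measure at rest.

```bash
cat >> h.py <<'E'
def grab(c="wrist"):
    C=cal(c);return robot.get_image(c),C
def red(im): 
    hsv=cv2.cvtColor(im,cv2.COLOR_BGR2HSV);return cv2.inRange(hsv,(0,130,40),(8,255,255))|cv2.inRange(hsv,(172,130,40),(180,255,255))
E
python3 - <<'E'
from h import *
robot.get_image("wrist");robot.get_image("wrist");p0=tool()[0]
im,C=grab();p,M,a,s=tool();print(s["clock"],p0,p,a)
cv2.imwrite("pics/w3.png",im)
c=max(cv2.findContours(red(im),0,1)[0],key=cv2.contourArea)
e=cv2.fitEllipse(cv2.convexHull(c));print("seat",e,ray(C,[e[0]],.07))
x,y=map(int,proj(C,[[.4866,.0090,.127]])[0])
g=cv2.cvtColor(im,cv2.COLOR_BGR2GRAY);hsv=cv2.cvtColor(im,cv2.COLOR_BGR2HSV)
m=np.zeros_like(g);cv2.circle(m,(x,y),18,255,-1);m&=cv2.inRange(hsv,(0,0,0),(180,110,75))
n,l,st,ce=cv2.connectedComponentsWithStats(m);print(st[1:].tolist())
i=1+st[1:,4].argmax();ct=cv2.findContours((l==i).astype('u1'),0,1)[0][0]
r=cv2.minAreaRect(ct);B=ray(C,cv2.boxPoints(r),.127);d=[B[1]-B[0],B[2]-B[1]]
print(r,"centre",B.mean(0),[(np.linalg.norm(v),np.degrees(np.arctan2(v[1],v[0]))) for v in d])
print("bearing",togo([.4097,.2595,.25]))
E
```

```text
2.7167 [0.48576208 0.00893935 0.25317732] [0.48539377 0.00767358 0.253093  ] 14.670425228835853
seat ((256.11968994140625, 171.9687042236328), (55.282649993896484, 55.88956832885742), 79.38972473144531) [[0.48599107 0.00871247 0.07      ]]
[[259, 166, 9, 7, 21], [245, 173, 24, 23, 221]]
((256.5191650390625, 184.02078247070312), (8.308931350708008, 27.752960205078125), 47.290611267089844) centre [0.48593351 0.00846503 0.127     ] [(np.float64(0.027709514748758834), np.float64(-31.77018039251401)), (np.float64(0.008269006155154286), np.float64(-122.77827407580189))]
bearing ([-9.4, -262.8, 3.0], None)
```

Emit:
carry_out:
  moves:
    - {"claw": 0.085, "tx": -0.001, "ty": -0.02, "tz": 0, "yaw": 0}
    - {"claw": 0.085, "tx": -0.001, "ty": -0.0303, "tz": 0, "yaw": 0}
    - {"claw": 0.085, "tx": -0.001, "ty": -0.0303, "tz": 0, "yaw": 0}
    - {"claw": 0.085, "tx": -0.001, "ty": -0.0303, "tz": 0.016, "yaw": 0}
    - {"claw": 0.085, "tx": -0.001, "ty": -0.0303, "tz": 0.018, "yaw": 0}
    - {"claw": 0.085, "tx": -0.001, "ty": -0.0303, "tz": 0.018, "yaw": 0}
    - {"claw": 0.085, "tx": -0.001, "ty": -0.0303, "tz": 0.018, "yaw": 0}
    - {"claw": 0.085, "tx": -0.001, "ty": -0.0303, "tz": 0.018, "yaw": 0}
    - {"claw": 0.085, "tx": -0.001, "ty": -0.0303, "tz": 0.014, "yaw": 0}
    - {"claw": 0.085, "tx": 0, "ty": 0, "tz": 0, "yaw": 0}
    - {"claw": 0.085, "tx": 0, "ty": 0, "tz": 0, "yaw": 0}
    - {"claw": 0.085, "tx": 0, "ty": 0, "tz": 0, "yaw": 0}

```text
clock: 3.72
eef_pos: [0.4112, 0.258, 0.1513]
eef_rot: [0.992, 0.127, -0.0, 0.001]
wrist_force: [-0.3, -0.2, 0.1]
width: 0.085
grasp_force: 0.0
```

```bash
cat >> h.py <<'E'
def decagon(im,C,mask,z,P0,rmax):
    """blob near world P0 -> hull in plane z; centre and flat angle (deg mod 36)"""
    x,y=proj(C,[[*P0,z]])[0];m=np.zeros_like(mask);r=rmax*C[0][0,0]/(C[2][2]-z)
    cv2.circle(m,(int(x),int(y)),int(r),255,-1);m&=mask
    c=max(cv2.findContours(m,0,1)[0],key=cv2.contourArea);h=cv2.convexHull(c)
    e=cv2.fitEllipse(h);W=ray(C,c[:,0],z)[:,:2];(cx,cy),rr=cv2.minEnclosingCircle(W.astype('f4'))
    q=ray(C,[e[0]],z)[0,:2];v=W-q;rad=np.hypot(*v.T);th=np.arctan2(v[:,1],v[:,0]);k=rad>np.median(rad)*.93
    ph=np.angle(np.sum((rad[k]-rad[k].mean())*np.exp(10j*th[k])))/10  # direction of a corner
    return q,(cx,cy),np.median(rad),(np.degrees(ph)+18)%36,e
E
python3 - <<'E'
from h import *
im,C=grab();p,M,a,s=tool();print(s["clock"],p,a)
cv2.imwrite("pics/w4.png",im)
hsv=cv2.cvtColor(im,cv2.COLOR_BGR2HSV)
for S in(50,70,90):
    q,mc,r,f,e=decagon(im,C,cv2.inRange(hsv,(0,0,0),(180,S,255)),.018,(.4097,.2595),.045);print(S,q,mc,r,"flat",f,e)
print(togo([*q,.01]),"sense",s["wrist_force"])
x,y=map(int,e[0]);cv2.imwrite("pics/w4c.png",cv2.resize(im[y-48:y+48,x-64:x+64],(768,576),interpolation=cv2.INTER_CUBIC))
E
```

```text
3.7667 [0.41156236 0.25777983 0.15157223] 14.491689741156678
50 [0.40989001 0.26157996] (0.4092794954776764, 0.26118341088294983) 0.030335003273489 flat 6.151186804422162 ((251.9567413330078, 182.74310302734375), (59.74692916870117, 60.24562072753906), 117.7009506225586)
70 [0.40986836 0.26154833] (0.40928366780281067, 0.26110658049583435) 0.030542308023209064 flat 15.376041287293502 ((251.98175048828125, 182.77085876464844), (60.336368560791016, 61.039817810058594), 143.1110076904297)
90 [0.40997639 0.26169736] (0.40937569737434387, 0.2610352039337158) 0.031052236888492967 flat 26.297869109975913 ((251.86537170410156, 182.63449096679688), (61.36483383178711, 61.849159240722656), 155.9320831298828)
([-0.6, -4.4, 141.6], None) sense [ 0.38826216 -0.24470892  0.09301207]
```

View pics/w4c.png

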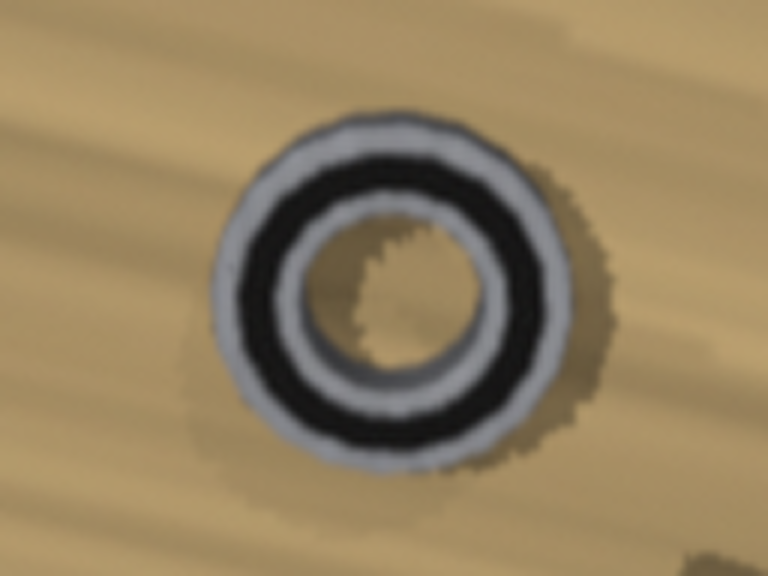

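The crop shows the bearing with its black seal ring centred at crop (391.5,303.5), about pixel (252.2,184.6). The grey mask took in some of the wall, so I'll use the seal ring.

```bash
python3 - <<'E'
from h import *
im=cv2.imread("pics/w4.png");C=cal("wrist");hsv=cv2.cvtColor(im,cv2.COLOR_BGR2HSV)
m=np.zeros(im.shape[:2],'u1');cv2.circle(m,(252,185),28,255,-1);m&=cv2.inRange(hsv,(0,0,0),(180,255,48))
n,l,st,ce=cv2.connectedComponentsWithStats(m);i=1+st[1:,4].argmax()
e=cv2.fitEllipse(cv2.convexHull(cv2.findContours((l==i).astype('u1'),0,1)[0][0]));q=ray(C,[e[0]],.018)[0]
print(e,q,togo([*q[:2],.012]))
E
```

```text
((251.81393432617188, 184.02052307128906), (48.151729583740234, 49.96015167236328), 93.03498840332031) [0.40894295 0.26118524 0.018     ] ([-1.7, -4.1, 139.6], None)
```

Emit:
carry_out:
  grip_force: 25
  moves:
    - {"claw": 0.085, "tx": -0.002, "ty": -0.0041, "tz": 0.03, "yaw": 0}
    - {"claw": 0.085, "tx": 0, "ty": 0, "tz": 0.035, "yaw": 0}
    - {"claw": 0.085, "tx": 0, "ty": 0, "tz": 0.035, "yaw": 0}
    - {"claw": 0.085, "tx": 0, "ty": 0, "tz": 0.022, "yaw": 0}
    - {"claw": 0.085, "tx": 0, "ty": 0, "tz": 0.012, "yaw": 0}
    - {"claw": 0.085, "tx": 0, "ty": 0, "tz": 0.005, "yaw": 0}
    - {"claw": 0.055, "tx": 0, "ty": 0, "tz": 0, "yaw": 0}
    - {"claw": 0.055, "tx": 0, "ty": 0, "tz": 0, "yaw": 0}
    - {"claw": 0.055, "tx": 0, "ty": 0, "tz": 0, "yaw": 0}
    - {"claw": 0.055, "tx": 0, "ty": 0, "tz": 0, "yaw": 0}
    - {"claw": 0.055, "tx": 0, "ty": 0, "tz": 0, "yaw": 0}
    - {"claw": 0.055, "tx": 0, "ty": 0, "tz": 0, "yaw": 0}

```text
clock: 4.77
eef_pos: [0.4081, 0.2633, 0.0129]
eef_rot: [0.992, 0.127, 0.001, -0.0]
wrist_force: [-1.0, -0.4, -0.7]
width: 0.055
grasp_force: 0.0
```

```bash
python3 - <<'E'
from h import *
im,C=grab();p,M,a,s=tool();print(s["clock"],p,a,s["width"],s["grasp_force"],s["wrist_force"])
cv2.imwrite("pics/w5.png",cv2.resize(im,(800,600)))
E
```

```text
4.8167 [0.40793038 0.26329587 0.01277161] 14.651018828395806 0.05485953351791017 0.0 [-0.52191619 -0.28291588  0.49526849]
```

View pics/w5.png

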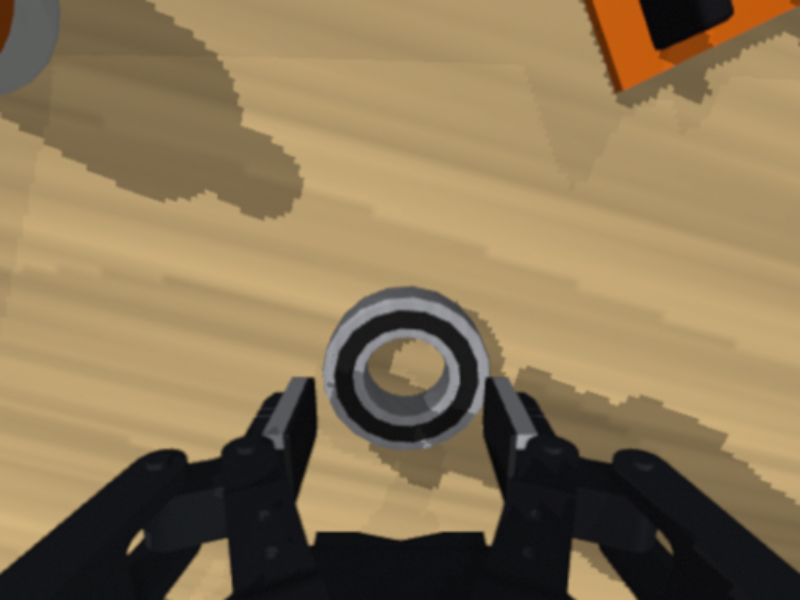

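The wrist picture shows the bearing at (407,365) with the pads at columns 315 and 485, rows 378–435. From the pad gap in pixels the tips sit well above the bearing, so they closed over it. I'll check the finger height from the scene camera.

```bash
python3 - <<'E'
from h import *
im,C=grab("scene");p,M,a,s=tool();print(p)
t=p.copy();pts=proj(C,[p,p+M[:,1]*.0275,p-M[:,1]*.0275,[p[0],p[1],0],[.409,.2612,.018]]);print(pts.round(1))
x,y=map(int,pts[0]);x0,y0=x-40,y-40
c=cv2.resize(im[y0:y0+60,x0:x0+80],(800,600),interpolation=cv2.INTER_CUBIC)
for q in pts: cv2.circle(c,tuple(((q-[x0,y0])*10).astype(int).tolist()),4,(0,255,255),-1)
cv2.imwrite("pics/s6.png",c)
im,C=grab("top");hsv=cv2.cvtColor(im,cv2.COLOR_BGR2HSV);print(proj(C,[p,[.409,.2612,.018]]))
E
```

```text
[0.4078184  0.26325979 0.01262194]
[[306.4 157.5]
 [302.7 162.1]
 [310.1 153.1]
 [306.  160.2]
 [306.4 156.8]]
[[146.38052397 227.20511216]
 [146.68574954 226.76674976]]
```

View pics/s6.png

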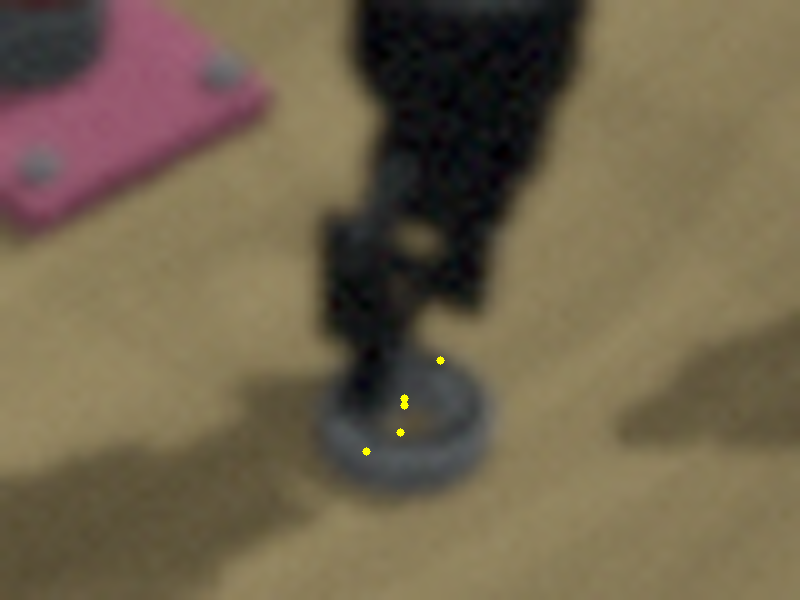

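The scene crop shows the gripper tips about 20 mm above the bearing, near (365,400), so the tips stand roughly 22–27 mm behind the TCP at this opening. I'll open, go lower and squeeze there.

Emit:
carry_out:
  grip_force: 25
  moves:
    - {"claw": 0.085, "tx": 0.0025, "ty": 0.0025, "tz": 0, "yaw": 0}
    - {"claw": 0.085, "tx": 0, "ty": 0, "tz": 0, "yaw": 0}
    - {"claw": 0.085, "tx": 0, "ty": 0, "tz": 0, "yaw": 0}
    - {"claw": 0.085, "tx": 0, "ty": 0, "tz": 0.01, "yaw": 0}
    - {"claw": 0.085, "tx": 0, "ty": 0, "tz": 0.01, "yaw": 0}
    - {"claw": 0.085, "tx": 0, "ty": 0, "tz": 0.008, "yaw": 0}
    - {"claw": 0.055, "tx": 0, "ty": 0, "tz": 0, "yaw": 0}
    - {"claw": 0.055, "tx": 0, "ty": 0, "tz": 0, "yaw": 0}
    - {"claw": 0.055, "tx": 0, "ty": 0, "tz": 0, "yaw": 0}
    - {"claw": 0.055, "tx": 0, "ty": 0, "tz": 0, "yaw": 0}
    - {"claw": 0.055, "tx": 0, "ty": 0, "tz": 0, "yaw": 0}

```text
clock: 5.83
eef_pos: [0.4108, 0.2615, -0.0156]
eef_rot: [0.992, 0.128, 0.0, -0.0]
wrist_force: [0.1, -0.3, -2.6]
width: 0.0597
grasp_force: 27.5
```

```bash
cat >> h.py <<'E'
def ring(im,C,lo,hi,z,P0,r0):
    """ellipse centre of coloured ring near world P0 at height z (outer hull)"""
    hsv=cv2.cvtColor(im,cv2.COLOR_BGR2HSV);x,y=proj(C,[[*P0,z]])[0];m=np.zeros(im.shape[:2],'u1')
    cv2.circle(m,(int(x),int(y)),int(r0*C[0][0,0]/(C[2][2]-z)),255,-1);m&=cv2.inRange(hsv,lo,hi)
    n,l,st,ce=cv2.connectedComponentsWithStats(m);i=1+st[1:,4].argmax()
    h=cv2.convexHull(cv2.findContours((l==i).astype('u1'),0,1)[0][0])
    e=cv2.fitEllipse(h);return ray(C,[e[0]],z)[0],e
def rel(P):
    p,M,a,s=tool();return np.round((M.T@(np.array(P)-p))*1000,1)
E
python3 - <<'E'
from h import *
im,C=grab();p,M,a,s=tool();print(s["clock"],p,a,s["width"],s["grasp_force"],s["wrist_force"])
cv2.imwrite("pics/w7.png",im)
q,e=ring(im,C,(0,0,0),(180,255,48),.018,(.4095,.2612),.027);print(q,e,rel(q))
E
```

```text
5.8833 [ 0.41082484  0.26147645 -0.01556311] 14.6554958649454 0.05987200466307002 27.475709170103073 [ 0.59010957  0.87117889 -1.96246528]
[0.40973454 0.26147773 0.018     ] ((255.55575561523438, 268.7788391113281), (95.88253784179688, 108.58006286621094), 89.64651489257812) [ -1.   -0.3 -33.6]
```

Emit:
carry_out:
  grip_force: 25
  moves:
    - {"claw": 0.082, "tx": 0, "ty": 0, "tz": 0, "yaw": 0}
    - {"claw": 0.082, "tx": 0, "ty": 0, "tz": 0, "yaw": 0}
    - {"claw": 0.082, "tx": 0, "ty": 0, "tz": 0.002, "yaw": -7}
    - {"claw": 0.082, "tx": 0, "ty": 0, "tz": 0.002, "yaw": -7}
    - {"claw": 0.082, "tx": 0, "ty": 0, "tz": 0, "yaw": -7}
    - {"claw": 0.082, "tx": 0, "ty": 0, "tz": 0, "yaw": -7}
    - {"claw": 0.082, "tx": 0, "ty": 0, "tz": 0, "yaw": -7}
    - {"claw": 0.082, "tx": 0, "ty": 0, "tz": 0, "yaw": -7}
    - {"claw": 0.082, "tx": 0, "ty": 0, "tz": 0, "yaw": -7}
    - {"claw": 0.082, "tx": 0, "ty": 0, "tz": 0, "yaw": -7}
    - {"claw": 0.082, "tx": 0, "ty": 0, "tz": 0, "yaw": -7}
    - {"claw": 0.082, "tx": 0, "ty": 0, "tz": 0, "yaw": -7}
    - {"claw": 0.082, "tx": 0, "ty": 0, "tz": 0, "yaw": -2}
    - {"claw": 0.082, "tx": 0, "ty": 0, "tz": 0, "yaw": 0}
    - {"claw": 0.055, "tx": 0, "ty": 0, "tz": 0, "yaw": 0}
    - {"claw": 0.055, "tx": 0, "ty": 0, "tz": 0, "yaw": 0}
    - {"claw": 0.055, "tx": 0, "ty": 0, "tz": 0, "yaw": 0}
    - {"claw": 0.055, "tx": 0, "ty": 0, "tz": 0, "yaw": 0}
    - {"claw": 0.055, "tx": 0, "ty": 0, "tz": 0, "yaw": 0}

```text
clock: 7.47
eef_pos: [0.4108, 0.2614, -0.0193]
eef_rot: [0.728, 0.686, 0.0, 0.0]
wrist_force: [-0.0, -1.2, 6.1]
width: 0.06
grasp_force: 26.4
```

```bash
python3 - <<'E'
from h import *
im,C=grab();p,M,a,s=tool();print(s["clock"],p,a,s["width"],s["grasp_force"],s["wrist_force"],s["qpos"])
cv2.imwrite("pics/w8.png",im)
q,e=ring(im,C,(0,0,0),(180,255,48),.018,(.4095,.2612),.027);print(q,e,rel(q))
print(togo([.4860,.0086,.2],a))
E
```

```text
7.5167 [ 0.4107929   0.26147462 -0.01925943] 86.58513968827181 0.0602292536274533 26.418593181297183 [-0.11076979 -1.2122619   6.24935548] [-0.13360903  0.7343765  -0.75313015  2.11412148  0.87642319  0.63995238
 -1.56761266]
[0.40980696 0.2624955  0.018     ] ((255.52658081054688, 270.92413330078125), (98.06080627441406, 110.67996978759766), 90.98236083984375) [  1.   -1.  -37.3]
([-248.0, 90.3, -219.2], np.float64(0.0))
```

Emit:
carry_out:
  grip_force: 40
  moves:
    - {"claw": 0.072, "tx": 0, "ty": 0, "tz": 0, "yaw": 0}
    - {"claw": 0.072, "tx": 0, "ty": 0, "tz": -0.003, "yaw": 0}
    - {"claw": 0.072, "tx": 0, "ty": 0, "tz": -0.003, "yaw": 0}
    - {"claw": 0.072, "tx": 0, "ty": 0, "tz": 0, "yaw": 0}
    - {"claw": 0.05, "tx": 0, "ty": 0, "tz": 0, "yaw": 0}
    - {"claw": 0.05, "tx": 0, "ty": 0, "tz": 0, "yaw": 0}
    - {"claw": 0.05, "tx": 0, "ty": 0, "tz": 0, "yaw": 0}
    - {"claw": 0.05, "tx": 0, "ty": 0, "tz": 0, "yaw": 0}
    - {"claw": 0.05, "tx": 0, "ty": 0, "tz": -0.01, "yaw": 0}
    - {"claw": 0.05, "tx": 0, "ty": 0, "tz": -0.025, "yaw": 0}
    - {"claw": 0.05, "tx": 0, "ty": 0, "tz": -0.03, "yaw": 0}
    - {"claw": 0.05, "tx": 0, "ty": 0, "tz": -0.03, "yaw": 0}
    - {"claw": 0.05, "tx": -0.01, "ty": 0.004, "tz": -0.03, "yaw": 0}
    - {"claw": 0.05, "tx": -0.02, "ty": 0.007, "tz": -0.025, "yaw": 0}
    - {"claw": 0.05, "tx": -0.028, "ty": 0.01, "tz": -0.01, "yaw": 0}
    - {"claw": 0.05, "tx": -0.028, "ty": 0.01, "tz": 0, "yaw": 0}
    - {"claw": 0.05, "tx": -0.028, "ty": 0.01, "tz": 0, "yaw": 0}
    - {"claw": 0.05, "tx": -0.028, "ty": 0.01, "tz": 0, "yaw": 0}
    - {"claw": 0.05, "tx": -0.028, "ty": 0.01, "tz": 0, "yaw": 0}

```text
clock: 9.1
eef_pos: [0.4614, 0.0865, 0.1466]
eef_rot: [0.727, 0.686, -0.0, -0.0]
wrist_force: [0.1, 0.2, -2.3]
width: 0.0592
grasp_force: 44.6
```

```bash
python3 - <<'E'
from h import *
p,M,a,s=tool();print(s["clock"],p,a,s["width"],s["grasp_force"],s["wrist_force"])
print(togo([.4860,.0086,.147],86.6))
E
```

```text
9.1 [0.46139178 0.08650302 0.14663026] 86.66891656112439 0.0591840309791317 44.586616046726704 [ 0.14626268  0.23118824 -2.2696937 ]
([-76.3, 29.1, -0.4], np.float64(0.1))
```

Emit:
carry_out:
  moves:
    - {"claw": 0.05, "tx": -0.028, "ty": 0.01, "tz": 0, "yaw": 0}
    - {"claw": 0.05, "tx": -0.026, "ty": 0.01, "tz": 0, "yaw": 0}
    - {"claw": 0.05, "tx": -0.018, "ty": 0.007, "tz": 0, "yaw": 0}
    - {"claw": 0.05, "tx": -0.005, "ty": 0.002, "tz": 0, "yaw": 0}
    - {"claw": 0.05, "tx": 0, "ty": 0, "tz": 0, "yaw": 0}
    - {"claw": 0.05, "tx": 0, "ty": 0, "tz": 0, "yaw": 0}
    - {"claw": 0.05, "tx": 0, "ty": 0, "tz": 0, "yaw": 0}

```text
clock: 9.68
eef_pos: [0.4857, 0.0111, 0.1466]
eef_rot: [0.727, 0.687, 0.0, -0.0]
wrist_force: [0.6, -0.6, -3.0]
width: 0.059
grasp_force: 44.6
```

```bash
python3 - <<'E'
from h import *
im,C=grab();p,M,a,s=tool();print(s["clock"],p,a,s["width"],s["grasp_force"],s["wrist_force"])
print(togo([.4860,.0086,.147],86.6))
for P in([.486,.0086,.127],[.486,.0086,.07],[p[0],p[1],.16]):print(proj(C,[P]))
cv2.imwrite("pics/w9.png",cv2.resize(im,(800,600)))
E
```

```text
9.7333 [0.48573108 0.01112926 0.14657823] 86.79329710649972 0.05902910904733714 44.58958821371198 [ 0.03435385 -0.05313098 -1.47701123]
([-2.5, 0.4, -0.4], np.float64(0.2))
[[257.90068552 229.90150716]]
[[257.41075156 203.02865574]]
[[257.58664631 249.47486031]]
```

View pics/w9.png

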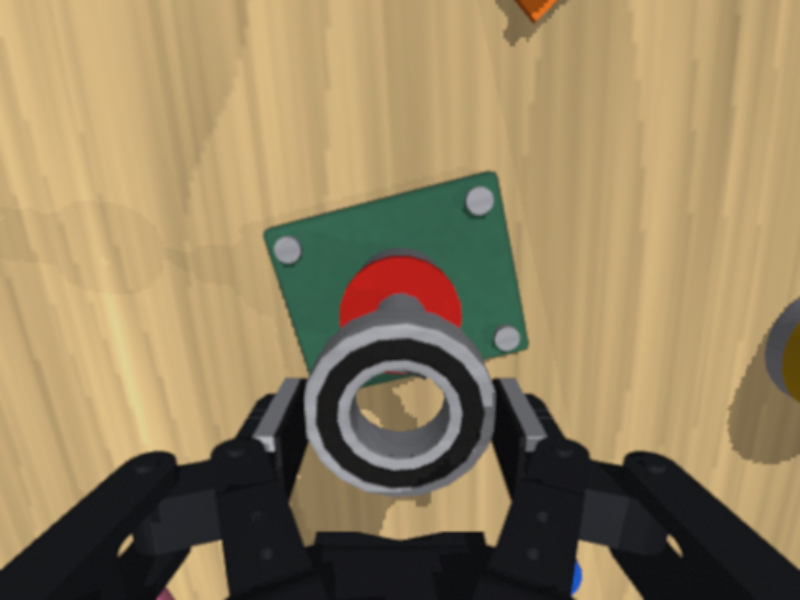

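The wrist picture shows the bearing held level at (400,408), with the red seat behind it, centred near (401,314). That is within about 1–2 mm of where I expected it. Lowering onto the spindle in stages.

Emit:
carry_out:
  moves:
    - {"claw": 0.05, "tx": -0.0024, "ty": 0.0005, "tz": 0, "yaw": 0}
    - {"claw": 0.05, "tx": 0, "ty": 0, "tz": 0.012, "yaw": 0}
    - {"claw": 0.05, "tx": 0, "ty": 0, "tz": 0.012, "yaw": 0}
    - {"claw": 0.05, "tx": 0, "ty": 0, "tz": 0.006, "yaw": 0}
    - {"claw": 0.05, "tx": 0, "ty": 0, "tz": 0.004, "yaw": 0}
    - {"claw": 0.05, "tx": 0, "ty": 0, "tz": 0.004, "yaw": 0}
    - {"claw": 0.05, "tx": 0, "ty": 0, "tz": 0.003, "yaw": 0}
    - {"claw": 0.05, "tx": 0, "ty": 0, "tz": 0, "yaw": 0}
    - {"claw": 0.05, "tx": 0, "ty": 0, "tz": 0, "yaw": 0}

```text
clock: 10.48
eef_pos: [0.4863, 0.0074, 0.1052]
eef_rot: [0.727, 0.686, -0.0, -0.0]
wrist_force: [-2.3, 0.8, -1.8]
width: 0.0592
grasp_force: 44.5
```

Emit:
carry_out:
  moves:
    - {"claw": 0.05, "tx": 0.001, "ty": -0.0005, "tz": 0, "yaw": 0}
    - {"claw": 0.05, "tx": 0, "ty": 0, "tz": 0.003, "yaw": 0}
    - {"claw": 0.05, "tx": 0, "ty": 0, "tz": 0.003, "yaw": 0}
    - {"claw": 0.05, "tx": 0, "ty": 0, "tz": 0.003, "yaw": 0}
    - {"claw": 0.05, "tx": 0, "ty": 0, "tz": 0.003, "yaw": 0}
    - {"claw": 0.05, "tx": 0, "ty": 0, "tz": 0, "yaw": 0}

```text
clock: 10.98
eef_pos: [0.4858, 0.008, 0.0927]
eef_rot: [0.727, 0.686, -0.0, -0.0]
wrist_force: [-0.0, -0.7, -2.5]
width: 0.059
grasp_force: 44.6
```

Emit:
carry_out:
  moves:
    - {"claw": 0.05, "tx": 0, "ty": 0, "tz": 0.006, "yaw": 0}
    - {"claw": 0.05, "tx": 0, "ty": 0, "tz": 0.006, "yaw": 0}
    - {"claw": 0.05, "tx": 0, "ty": 0, "tz": 0.006, "yaw": 0}
    - {"claw": 0.05, "tx": 0, "ty": 0, "tz": 0.006, "yaw": 0}
    - {"claw": 0.05, "tx": 0, "ty": 0, "tz": 0.005, "yaw": 0}
    - {"claw": 0.05, "tx": 0, "ty": 0, "tz": 0.004, "yaw": 0}
    - {"claw": 0.05, "tx": 0, "ty": 0, "tz": 0, "yaw": 0}
    - {"claw": 0.05, "tx": 0, "ty": 0, "tz": 0, "yaw": 0}

```text
clock: 11.65
eef_pos: [0.486, 0.0083, 0.0601]
eef_rot: [0.727, 0.686, -0.0, -0.0]
wrist_force: [1.1, 0.7, -2.1]
width: 0.0591
grasp_force: 44.6
```

Emit:
carry_out:
  moves:
    - {"claw": 0.05, "tx": 0, "ty": 0, "tz": 0.002, "yaw": 0}
    - {"claw": 0.05, "tx": 0, "ty": 0, "tz": 0.001, "yaw": 0}
    - {"claw": 0.05, "tx": 0, "ty": 0, "tz": 0, "yaw": 0}
    - {"claw": 0.05, "tx": 0, "ty": 0, "tz": 0, "yaw": 0}

```text
clock: 11.98
eef_pos: [0.4861, 0.0082, 0.0574]
eef_rot: [0.727, 0.686, 0.0, 0.0]
wrist_force: [0.4, -0.2, -2.0]
width: 0.0592
grasp_force: 44.6
```

Still hanging about 1 mm above the seat. One more millimetre down, then release.

Emit:
carry_out:
  moves:
    - {"claw": 0.05, "tx": 0, "ty": 0, "tz": 0.001, "yaw": 0}
    - {"claw": 0.05, "tx": 0, "ty": 0, "tz": 0, "yaw": 0}
    - {"claw": 0.075, "tx": 0, "ty": 0, "tz": 0, "yaw": 0}
    - {"claw": 0.085, "tx": 0, "ty": 0, "tz": 0, "yaw": 0}
    - {"claw": 0.085, "tx": 0, "ty": 0, "tz": 0, "yaw": 0}
    - {"claw": 0.085, "tx": 0, "ty": 0, "tz": 0, "yaw": 0}
    - {"claw": 0.085, "tx": 0, "ty": 0, "tz": -0.02, "yaw": 0}
    - {"claw": 0.085, "tx": 0, "ty": 0, "tz": -0.03, "yaw": 0}
    - {"claw": 0.085, "tx": 0, "ty": 0, "tz": -0.035, "yaw": 0}
    - {"claw": 0.085, "tx": 0, "ty": 0, "tz": -0.035, "yaw": 0}
    - {"claw": 0.085, "tx": 0, "ty": 0, "tz": -0.03, "yaw": 0}
    - {"claw": 0.085, "tx": 0, "ty": 0, "tz": -0.02, "yaw": 0}
    - {"claw": 0.085, "tx": 0, "ty": 0, "tz": 0, "yaw": 0}
    - {"claw": 0.085, "tx": 0, "ty": 0, "tz": 0, "yaw": 0}

```text
clock: 13.15
eef_pos: [0.4866, 0.0081, 0.227]
eef_rot: [0.728, 0.686, 0.001, 0.001]
wrist_force: [-0.5, 0.7, -0.9]
width: 0.085
grasp_force: 0.0
```

```bash
python3 - <<'E'
from h import *
im,C=grab();p,M,a,s=tool();print(s["clock"],p,a,s["width"],s["wrist_force"])
cv2.imwrite("pics/w10.png",im)
for z in(.088,.1):
  q,e=ring(im,C,(0,0,0),(180,255,48),z,(.486,.0085),.03);print(z,q,e)
print("expected seal ring px dia",.0505*299/(C[2][2]-.088), "spacer",togo([.592,-.2352,.15]),"washer",togo([.4107,-.2648,.15]))
E
```

```text
13.2 [0.48586337 0.00784629 0.22593851] 86.62991960302115 0.08494163068968202 [-0.34788076 -0.02397766 -0.57852436]
0.088 [0.48501014 0.00838477 0.088     ] ((254.8251190185547, 181.83152770996094), (47.94668960571289, 48.74074172973633), 90.37346649169922)
0.1 [0.48519418 0.01133949 0.1       ] ((254.8251190185547, 181.83152770996094), (47.94668960571289, 48.74074172973633), 90.37346649169922)
expected seal ring px dia 50.43228611902031 spacer ([-236.3, 120.2, 76.1], None) washer ([-276.6, -59.0, 76.1], None)
```

Emit:
carry_out:
  grip_force: 25
  moves:
    - {"claw": 0.085, "tx": -0.0263, "ty": 0.0134, "tz": 0, "yaw": 0}
    - {"claw": 0.085, "tx": -0.0263, "ty": 0.0134, "tz": 0, "yaw": 0}
    - {"claw": 0.085, "tx": -0.0263, "ty": 0.0134, "tz": 0.01, "yaw": 0}
    - {"claw": 0.085, "tx": -0.0263, "ty": 0.0134, "tz": 0.02, "yaw": 0}
    - {"claw": 0.085, "tx": -0.0263, "ty": 0.0134, "tz": 0.025, "yaw": 0}
    - {"claw": 0.085, "tx": -0.0263, "ty": 0.0134, "tz": 0.025, "yaw": 0}
    - {"claw": 0.085, "tx": -0.0263, "ty": 0.0134, "tz": 0.025, "yaw": 0}
    - {"claw": 0.085, "tx": -0.0263, "ty": 0.0134, "tz": 0.025, "yaw": 0}
    - {"claw": 0.085, "tx": -0.0263, "ty": 0.0134, "tz": 0.025, "yaw": 0}
    - {"claw": 0.085, "tx": 0, "ty": 0, "tz": 0.02, "yaw": 0}
    - {"claw": 0.085, "tx": 0, "ty": 0, "tz": 0, "yaw": 0}
    - {"claw": 0.085, "tx": 0, "ty": 0, "tz": 0, "yaw": 0}
    - {"claw": 0.085, "tx": 0, "ty": 0, "tz": 0, "yaw": 0}

```text
clock: 14.28
eef_pos: [0.5928, -0.2332, 0.0519]
eef_rot: [0.727, 0.687, 0.001, -0.0]
wrist_force: [-0.4, 0.6, 1.2]
width: 0.0852
grasp_force: 0.0
```

```bash
python3 - <<'E'
from h import *
im,C=grab();p,M,a,s=tool();print(s["clock"],p,a,s["width"],s["wrist_force"])
cv2.imwrite("pics/w11.png",im)
q,e=ring(im,C,(105,100,30),(130,255,255),.018,(.592,-.2352),.06);print(q,e,rel(q),togo([*q[:2],-.012]))
E
```

```text
14.3333 [ 0.59327568 -0.23338514  0.05262312] 86.79148183848774 0.08449778950110838 [0.18062677 0.44247028 0.13281518]
[ 0.5908794  -0.23271191  0.018     ] ((254.20703125, 218.0203857421875), (74.56382751464844, 75.4874038696289), 34.417327880859375) [ 0.5 -2.5 34.6] ([0.5, -2.5, 64.6], None)
```

Emit:
carry_out:
  grip_force: 25
  moves:
    - {"claw": 0.085, "tx": 0.0005, "ty": -0.002, "tz": 0.02, "yaw": 0}
    - {"claw": 0.085, "tx": 0, "ty": 0, "tz": 0.025, "yaw": 0}
    - {"claw": 0.085, "tx": 0, "ty": 0, "tz": 0.014, "yaw": 0}
    - {"claw": 0.085, "tx": 0, "ty": 0, "tz": 0.006, "yaw": 0}
    - {"claw": 0.048, "tx": 0, "ty": 0, "tz": 0, "yaw": 0}
    - {"claw": 0.048, "tx": 0, "ty": 0, "tz": 0, "yaw": 0}
    - {"claw": 0.048, "tx": 0, "ty": 0, "tz": 0, "yaw": 0}
    - {"claw": 0.048, "tx": 0, "ty": 0, "tz": 0, "yaw": 0}
    - {"claw": 0.048, "tx": 0, "ty": 0, "tz": 0, "yaw": 0}
    - {"claw": 0.048, "tx": 0, "ty": 0, "tz": 0, "yaw": 0}

```text
clock: 15.17
eef_pos: [0.5917, -0.2343, -0.0119]
eef_rot: [0.727, 0.686, 0.001, 0.001]
wrist_force: [-1.5, 1.5, 6.2]
width: 0.0527
grasp_force: 26.1
```

Emit:
carry_out:
  grip_force: 25
  moves:
    - {"claw": 0.075, "tx": 0, "ty": 0, "tz": 0, "yaw": 0}
    - {"claw": 0.075, "tx": 0, "ty": 0, "tz": 0, "yaw": 0}
    - {"claw": 0.075, "tx": 0, "ty": 0, "tz": 0, "yaw": 7}
    - {"claw": 0.075, "tx": 0, "ty": 0, "tz": 0, "yaw": 7}
    - {"claw": 0.075, "tx": 0, "ty": 0, "tz": 0, "yaw": 7}
    - {"claw": 0.075, "tx": 0, "ty": 0, "tz": 0, "yaw": 7}
    - {"claw": 0.075, "tx": 0, "ty": 0, "tz": 0, "yaw": 7}
    - {"claw": 0.075, "tx": 0, "ty": 0, "tz": 0, "yaw": 7}
    - {"claw": 0.075, "tx": 0, "ty": 0, "tz": 0, "yaw": 7}
    - {"claw": 0.075, "tx": 0, "ty": 0, "tz": 0, "yaw": 7}
    - {"claw": 0.075, "tx": 0, "ty": 0, "tz": 0, "yaw": 7}
    - {"claw": 0.075, "tx": 0, "ty": 0, "tz": 0, "yaw": 7}
    - {"claw": 0.075, "tx": 0, "ty": 0, "tz": 0, "yaw": 2}
    - {"claw": 0.075, "tx": 0, "ty": 0, "tz": 0, "yaw": 0}
    - {"claw": 0.048, "tx": 0, "ty": 0, "tz": 0, "yaw": 0}
    - {"claw": 0.048, "tx": 0, "ty": 0, "tz": 0, "yaw": 0}
    - {"claw": 0.048, "tx": 0, "ty": 0, "tz": 0, "yaw": 0}
    - {"claw": 0.048, "tx": 0, "ty": 0, "tz": 0, "yaw": 0}
    - {"claw": 0.048, "tx": 0, "ty": 0, "tz": 0, "yaw": 0}

```text
clock: 16.75
eef_pos: [0.5908, -0.2346, -0.0133]
eef_rot: [0.992, 0.128, 0.0, 0.0]
wrist_force: [-2.6, 0.4, 5.6]
width: 0.0537
grasp_force: 25.6
```

```bash
python3 - <<'E'
from h import *
p,M,a,s=tool();print(s["clock"],p,a,s["width"],s["grasp_force"],s["wrist_force"],s["qpos"])
print(togo([.4860,.0084,.16]))
E
```

```text
16.75 [ 0.59075481 -0.23456103 -0.01325605] 14.704405811313574 0.0536905024045039 25.605329959653318 [-2.63463412  0.41303873  5.58567146] [ 0.66651006  0.81614489 -0.56373932  1.70741705  0.57961472  0.79038645
 -1.48779819]
([-39.6, -261.6, -173.3], None)
```

Emit:
carry_out:
  grip_force: 40
  moves:
    - {"claw": 0.066, "tx": 0, "ty": 0, "tz": 0, "yaw": 0}
    - {"claw": 0.066, "tx": 0, "ty": 0, "tz": -0.005, "yaw": 0}
    - {"claw": 0.066, "tx": 0, "ty": 0, "tz": 0, "yaw": 0}
    - {"claw": 0.045, "tx": 0, "ty": 0, "tz": 0, "yaw": 0}
    - {"claw": 0.045, "tx": 0, "ty": 0, "tz": 0, "yaw": 0}
    - {"claw": 0.045, "tx": 0, "ty": 0, "tz": 0, "yaw": 0}
    - {"claw": 0.045, "tx": 0, "ty": 0, "tz": 0, "yaw": 0}

```text
clock: 17.33
eef_pos: [0.5909, -0.2346, -0.0077]
eef_rot: [0.992, 0.127, 0.0, 0.0]
wrist_force: [-2.2, 0.4, 8.6]
width: 0.0516
grasp_force: 40.0
```

Emit:
carry_out:
  moves:
    - {"claw": 0.045, "tx": 0, "ty": 0, "tz": -0.012, "yaw": 0}
    - {"claw": 0.045, "tx": 0, "ty": 0, "tz": -0.025, "yaw": 0}
    - {"claw": 0.045, "tx": 0, "ty": -0.01, "tz": -0.03, "yaw": 0}
    - {"claw": 0.045, "tx": -0.003, "ty": -0.02, "tz": -0.028, "yaw": 0}
    - {"claw": 0.045, "tx": -0.004, "ty": -0.028, "tz": -0.02, "yaw": 0}
    - {"claw": 0.045, "tx": -0.005, "ty": -0.03, "tz": -0.02, "yaw": 0}
    - {"claw": 0.045, "tx": -0.005, "ty": -0.03, "tz": -0.015, "yaw": 0}
    - {"claw": 0.045, "tx": -0.005, "ty": -0.03, "tz": 0, "yaw": 0}
    - {"claw": 0.045, "tx": -0.005, "ty": -0.03, "tz": 0, "yaw": 0}
    - {"claw": 0.045, "tx": -0.005, "ty": -0.03, "tz": 0, "yaw": 0}
    - {"claw": 0.045, "tx": -0.004, "ty": -0.028, "tz": 0, "yaw": 0}
    - {"claw": 0.045, "tx": -0.003, "ty": -0.02, "tz": 0, "yaw": 0}
    - {"claw": 0.045, "tx": 0, "ty": -0.005, "tz": 0, "yaw": 0}
    - {"claw": 0.045, "tx": 0, "ty": 0, "tz": 0, "yaw": 0}
    - {"claw": 0.045, "tx": 0, "ty": 0, "tz": 0, "yaw": 0}

```text
clock: 18.58
eef_pos: [0.4873, 0.0075, 0.1416]
eef_rot: [0.992, 0.128, 0.0, 0.0]
wrist_force: [0.3, 0.1, -0.1]
width: 0.0518
grasp_force: 41.9
```

```bash
python3 - <<'E'
from h import *
im,C=grab();p,M,a,s=tool();print(s["clock"],p,a,s["width"],s["grasp_force"],s["wrist_force"],s["qpos"])
print(togo([.4860,.0083,.14]))
q,e=ring(im,C,(105,100,30),(130,255,255),p[2]+.0257,p[:2],.05);print(e,rel(q))
cv2.imwrite("pics/w12.png",im)
E
```

```text
18.6333 [0.48739251 0.00689754 0.14137057] 14.586349077730643 0.05107172499957853 41.91423833370209 [ 0.14235266 -0.47558936 -1.41294109] [ 0.43757591  0.44005039 -0.71646402  1.95396378  0.37192654  0.88136851
 -1.78914624]
([-1.0, -1.7, 1.4], None)
((255.39939880371094, 251.46624755859375), (102.97747802734375, 106.11212921142578), 92.99836730957031) [  4.1  -1.  -25.7]
```

Emit:
carry_out:
  moves:
    - {"claw": 0.045, "tx": -0.0025, "ty": -0.0017, "tz": 0, "yaw": 0}
    - {"claw": 0.045, "tx": 0, "ty": 0, "tz": 0.006, "yaw": 0}
    - {"claw": 0.045, "tx": 0, "ty": 0, "tz": 0.005, "yaw": 0}
    - {"claw": 0.045, "tx": 0, "ty": 0, "tz": 0.004, "yaw": 0}
    - {"claw": 0.045, "tx": 0, "ty": 0, "tz": 0.004, "yaw": 0}
    - {"claw": 0.045, "tx": 0, "ty": 0, "tz": 0.004, "yaw": 0}
    - {"claw": 0.045, "tx": 0, "ty": 0, "tz": 0.004, "yaw": 0}
    - {"claw": 0.045, "tx": 0, "ty": 0, "tz": 0, "yaw": 0}
    - {"claw": 0.045, "tx": 0, "ty": 0, "tz": 0, "yaw": 0}

```text
clock: 19.38
eef_pos: [0.4843, 0.009, 0.1141]
eef_rot: [0.992, 0.128, 0.0, -0.0]
wrist_force: [1.9, -0.5, -1.4]
width: 0.0512
grasp_force: 41.9
```

Emit:
carry_out:
  moves:
    - {"claw": 0.045, "tx": 0.0005, "ty": 0, "tz": 0.003, "yaw": 0}
    - {"claw": 0.045, "tx": 0, "ty": 0, "tz": 0.003, "yaw": 0}
    - {"claw": 0.045, "tx": 0, "ty": 0, "tz": 0.002, "yaw": 0}
    - {"claw": 0.045, "tx": 0, "ty": 0, "tz": 0.002, "yaw": 0}
    - {"claw": 0.045, "tx": 0, "ty": 0, "tz": 0, "yaw": 0}

```text
clock: 19.8
eef_pos: [0.4846, 0.0092, 0.104]
eef_rot: [0.992, 0.128, -0.0, -0.0]
wrist_force: [0.3, -1.3, -0.6]
width: 0.0513
grasp_force: 42.0
```

Emit:
carry_out:
  moves:
    - {"claw": 0.045, "tx": 0, "ty": 0.0004, "tz": 0.002, "yaw": 0}
    - {"claw": 0.045, "tx": 0, "ty": 0, "tz": 0.002, "yaw": 0}
    - {"claw": 0.045, "tx": 0, "ty": 0, "tz": 0.002, "yaw": 0}
    - {"claw": 0.045, "tx": 0, "ty": 0, "tz": 0.002, "yaw": 0}
    - {"claw": 0.045, "tx": 0, "ty": 0, "tz": 0.002, "yaw": 0}
    - {"claw": 0.045, "tx": 0, "ty": 0, "tz": 0, "yaw": 0}

```text
clock: 20.3
eef_pos: [0.4842, 0.0088, 0.0938]
eef_rot: [0.992, 0.128, -0.0, -0.0]
wrist_force: [0.5, -0.1, -0.9]
width: 0.0513
grasp_force: 42.0
```

Emit:
carry_out:
  moves:
    - {"claw": 0.045, "tx": 0, "ty": 0, "tz": 0.003, "yaw": 0}
    - {"claw": 0.045, "tx": 0, "ty": 0, "tz": 0.003, "yaw": 0}
    - {"claw": 0.045, "tx": 0, "ty": 0, "tz": 0.002, "yaw": 0}
    - {"claw": 0.045, "tx": 0, "ty": 0, "tz": 0.002, "yaw": 0}
    - {"claw": 0.045, "tx": 0, "ty": 0, "tz": 0, "yaw": 0}
    - {"claw": 0.045, "tx": 0, "ty": 0, "tz": 0, "yaw": 0}

```text
clock: 20.8
eef_pos: [0.4846, 0.0089, 0.0842]
eef_rot: [0.992, 0.128, -0.0, -0.0]
wrist_force: [0.5, 0.3, -1.1]
width: 0.0513
grasp_force: 42.0
```

Emit:
carry_out:
  moves:
    - {"claw": 0.045, "tx": 0, "ty": 0, "tz": 0.002, "yaw": 0}
    - {"claw": 0.045, "tx": 0, "ty": 0, "tz": 0.002, "yaw": 0}
    - {"claw": 0.045, "tx": 0, "ty": 0, "tz": 0, "yaw": 0}
    - {"claw": 0.045, "tx": 0, "ty": 0, "tz": 0, "yaw": 0}

```text
clock: 21.13
eef_pos: [0.4848, 0.0089, 0.0804]
eef_rot: [0.992, 0.128, 0.0, 0.0]
wrist_force: [0.8, -0.2, 1.2]
width: 0.0514
grasp_force: 42.2
```

Emit:
carry_out:
  grip_force: 25
  moves:
    - {"claw": 0.07, "tx": 0, "ty": 0, "tz": 0, "yaw": 0}
    - {"claw": 0.085, "tx": 0, "ty": 0, "tz": 0, "yaw": 0}
    - {"claw": 0.085, "tx": 0, "ty": 0, "tz": 0, "yaw": 0}
    - {"claw": 0.085, "tx": 0, "ty": 0, "tz": 0, "yaw": 0}
    - {"claw": 0.085, "tx": 0, "ty": 0, "tz": -0.02, "yaw": 0}
    - {"claw": 0.085, "tx": 0, "ty": 0, "tz": -0.03, "yaw": 0}
    - {"claw": 0.085, "tx": 0, "ty": 0, "tz": -0.035, "yaw": 0}
    - {"claw": 0.085, "tx": 0, "ty": 0, "tz": -0.035, "yaw": 0}
    - {"claw": 0.085, "tx": 0, "ty": 0, "tz": -0.025, "yaw": 0}
    - {"claw": 0.085, "tx": 0, "ty": 0, "tz": 0, "yaw": 0}
    - {"claw": 0.085, "tx": 0, "ty": 0, "tz": 0, "yaw": 0}

```text
clock: 22.05
eef_pos: [0.4853, 0.0088, 0.2264]
eef_rot: [0.992, 0.127, 0.001, 0.0]
wrist_force: [-0.1, -0.6, -0.5]
width: 0.085
grasp_force: 0.0
```

```bash
python3 - <<'E'
from h import *
im,C=grab();p,M,a,s=tool();print(s["clock"],p,a,s["width"],s["wrist_force"])
q,e=ring(im,C,(105,100,30),(130,255,255),.106,(.486,.0085),.06);print(e,q,"expect dia px",.054*299.2/(C[2][2]-.106))
q,e=ring(im,C,(0,0,0),(180,80,60),.127,(.486,.0085),.018);print("bar",e,q)
cv2.imwrite("pics/w13.png",im);print(togo([.4107,-.2648,0]))
E
```

```text
22.1 [0.48446035 0.0085561  0.22511616] 14.627757566563371 0.08540438635649039 [ 0.25649342 -0.46189057 -0.49153394]
((255.3433837890625, 185.2303924560547), (54.696929931640625, 54.845924377441406), 24.561677932739258) [0.48595542 0.00937571 0.106     ] expect dia px 57.488080956587325
bar ((256.1230773925781, 190.9982147216797), (9.4865140914917, 34.724578857421875), 49.199913024902344) [0.48613959 0.00870694 0.127     ]
([-140.4, 245.7, 225.2], None)
```

Emit:
carry_out:
  grip_force: 25
  moves:
    - {"claw": 0.085, "tx": -0.014, "ty": 0.0246, "tz": 0, "yaw": 0}
    - {"claw": 0.085, "tx": -0.014, "ty": 0.0246, "tz": 0, "yaw": 0}
    - {"claw": 0.085, "tx": -0.014, "ty": 0.0246, "tz": 0.01, "yaw": 0}
    - {"claw": 0.085, "tx": -0.014, "ty": 0.0246, "tz": 0.02, "yaw": 0}
    - {"claw": 0.085, "tx": -0.014, "ty": 0.0246, "tz": 0.025, "yaw": 0}
    - {"claw": 0.085, "tx": -0.014, "ty": 0.0246, "tz": 0.025, "yaw": 0}
    - {"claw": 0.085, "tx": -0.014, "ty": 0.0246, "tz": 0.025, "yaw": 0}
    - {"claw": 0.085, "tx": -0.014, "ty": 0.0246, "tz": 0.025, "yaw": 0}
    - {"claw": 0.085, "tx": -0.014, "ty": 0.0246, "tz": 0.025, "yaw": 0}
    - {"claw": 0.085, "tx": -0.014, "ty": 0.0243, "tz": 0.02, "yaw": 0}
    - {"claw": 0.085, "tx": 0, "ty": 0, "tz": 0, "yaw": 0}
    - {"claw": 0.085, "tx": 0, "ty": 0, "tz": 0, "yaw": 0}
    - {"claw": 0.085, "tx": 0, "ty": 0, "tz": 0, "yaw": 0}

```text
clock: 23.18
eef_pos: [0.4109, -0.2631, 0.0494]
eef_rot: [0.992, 0.128, -0.001, -0.001]
wrist_force: [0.4, -0.9, 0.5]
width: 0.0851
grasp_force: 0.0
```

```bash
python3 - <<'E'
from h import *
im,C=grab();p,M,a,s=tool();print(s["clock"],p,a,s["width"],s["wrist_force"])
q,e=ring(im,C,(20,140,70),(32,255,255),.008,(.4107,-.2648),.06);print(e,q,togo([*q[:2],-.0165]),"dia",.064*299.2/(C[2][2]-.008))
cv2.imwrite("pics/w14.png",im)
E
```

```text
23.2333 [ 0.41155182 -0.26291906  0.05003114] 14.739141854398389 0.08518895382898417 [-0.25137096  0.631303    0.59408332]
((257.821044921875, 214.13031005859375), (82.52474975585938, 86.02047729492188), 96.8215103149414) [ 0.41067361 -0.26445919  0.008     ] ([-1.2, 1.4, 66.5], None) dia 94.90794795578685
```

Emit:
carry_out:
  grip_force: 25
  moves:
    - {"claw": 0.085, "tx": -0.0012, "ty": 0.0014, "tz": 0.02, "yaw": 0}
    - {"claw": 0.085, "tx": 0, "ty": 0, "tz": 0.025, "yaw": 0}
    - {"claw": 0.085, "tx": 0, "ty": 0, "tz": 0.014, "yaw": 0}
    - {"claw": 0.085, "tx": 0, "ty": 0, "tz": 0.007, "yaw": 0}
    - {"claw": 0.085, "tx": 0, "ty": 0, "tz": 0, "yaw": 0}
    - {"claw": 0.055, "tx": 0, "ty": 0, "tz": 0, "yaw": 0}
    - {"claw": 0.055, "tx": 0, "ty": 0, "tz": 0, "yaw": 0}
    - {"claw": 0.055, "tx": 0, "ty": 0, "tz": 0, "yaw": 0}
    - {"claw": 0.055, "tx": 0, "ty": 0, "tz": 0, "yaw": 0}
    - {"claw": 0.055, "tx": 0, "ty": 0, "tz": 0, "yaw": 0}

```text
clock: 24.07
eef_pos: [0.4116, -0.266, -0.014]
eef_rot: [0.992, 0.128, 0.001, 0.001]
wrist_force: [-1.2, 0.5, 10.1]
width: 0.0551
grasp_force: 5.4
```

Emit:
carry_out:
  grip_force: 25
  moves:
    - {"claw": 0.085, "tx": 0, "ty": 0, "tz": 0, "yaw": 0}
    - {"claw": 0.085, "tx": 0, "ty": 0, "tz": 0, "yaw": 0}
    - {"claw": 0.085, "tx": 0, "ty": 0, "tz": 0, "yaw": 0}
    - {"claw": 0.085, "tx": 0, "ty": 0, "tz": 0.003, "yaw": 0}
    - {"claw": 0.085, "tx": 0, "ty": 0, "tz": 0.003, "yaw": 0}
    - {"claw": 0.085, "tx": 0, "ty": 0, "tz": 0, "yaw": 0}

```text
clock: 24.57
eef_pos: [0.4102, -0.2658, -0.0223]
eef_rot: [0.992, 0.128, -0.0, -0.0]
wrist_force: [-0.8, 0.2, -0.4]
width: 0.0852
grasp_force: 0.0
```

```bash
python3 - <<'E'
from h import *
im,C=grab();p,M,a,s=tool();print(s["clock"],p,a,s["width"],s["wrist_force"])
q,e=ring(im,C,(20,140,70),(32,255,255),.008,(.4107,-.2648),.06);print(e,q,togo([*q[:2],-.0165]))
E
```

```text
24.6167 [ 0.41026629 -0.26572554 -0.02220301] 14.659294854631174 0.08516140135079237 [-0.51174131  0.51287146  0.63203098]
((253.60861206054688, 259.7288513183594), (116.70056915283203, 127.14054107666016), 91.41425323486328) [ 0.41195173 -0.2640812   0.008     ] ([2.0, -1.2, -5.7], None)
```

Emit:
carry_out:
  grip_force: 25
  moves:
    - {"claw": 0.056, "tx": 0, "ty": 0, "tz": 0, "yaw": 0}
    - {"claw": 0.056, "tx": 0, "ty": 0, "tz": 0, "yaw": 0}
    - {"claw": 0.056, "tx": 0, "ty": 0, "tz": 0, "yaw": 0}
    - {"claw": 0.056, "tx": 0, "ty": 0, "tz": 0, "yaw": 0}
    - {"claw": 0.056, "tx": 0, "ty": 0, "tz": 0, "yaw": 0}

```text
clock: 25.03
eef_pos: [0.4106, -0.2658, -0.0215]
eef_rot: [0.992, 0.128, 0.0, 0.0]
wrist_force: [-1.4, 1.1, 5.8]
width: 0.062
grasp_force: 26.7
```

Washer squeezed at 62.0 mm across the flats. Now the second squeeze, turned 72°.

Emit:
carry_out:
  grip_force: 25
  moves:
    - {"claw": 0.085, "tx": 0, "ty": 0, "tz": 0, "yaw": 0}
    - {"claw": 0.085, "tx": 0, "ty": 0, "tz": 0, "yaw": 0}
    - {"claw": 0.085, "tx": 0, "ty": 0, "tz": 0, "yaw": -7}
    - {"claw": 0.085, "tx": 0, "ty": 0, "tz": 0, "yaw": -7}
    - {"claw": 0.085, "tx": 0, "ty": 0, "tz": 0, "yaw": -7}
    - {"claw": 0.085, "tx": 0, "ty": 0, "tz": 0, "yaw": -7}
    - {"claw": 0.085, "tx": 0, "ty": 0, "tz": 0, "yaw": -7}
    - {"claw": 0.085, "tx": 0, "ty": 0, "tz": 0, "yaw": -7}
    - {"claw": 0.085, "tx": 0, "ty": 0, "tz": 0, "yaw": -7}
    - {"claw": 0.085, "tx": 0, "ty": 0, "tz": 0, "yaw": -7}
    - {"claw": 0.085, "tx": 0, "ty": 0, "tz": 0, "yaw": -7}
    - {"claw": 0.085, "tx": 0, "ty": 0, "tz": 0, "yaw": -7}
    - {"claw": 0.085, "tx": 0, "ty": 0, "tz": 0, "yaw": -2}
    - {"claw": 0.085, "tx": 0, "ty": 0, "tz": 0, "yaw": 0}
    - {"claw": 0.056, "tx": 0, "ty": 0, "tz": 0, "yaw": 0}
    - {"claw": 0.056, "tx": 0, "ty": 0, "tz": 0, "yaw": 0}
    - {"claw": 0.056, "tx": 0, "ty": 0, "tz": 0, "yaw": 0}
    - {"claw": 0.056, "tx": 0, "ty": 0, "tz": 0, "yaw": 0}
    - {"claw": 0.056, "tx": 0, "ty": 0, "tz": 0, "yaw": 0}

```text
clock: 26.62
eef_pos: [0.4105, -0.266, -0.0214]
eef_rot: [0.728, 0.686, -0.0, 0.0]
wrist_force: [-1.1, 0.6, 5.1]
width: 0.0614
grasp_force: 26.5
```

```bash
python3 - <<'E'
from h import *
p,M,a,s=tool();print(s["clock"],p,a,s["width"],s["grasp_force"],s["wrist_force"],s["qpos"])
print(togo([.4860,.0085,.15]))
E
```

```text
26.6167 [ 0.41053504 -0.2659518  -0.0214337 ] 86.61759868289542 0.06139439243914616 26.511475620791316 [-1.11571268  0.55540965  5.14877657] [ 1.04009255  0.76072397 -0.81160707  2.10904442  0.92355556  0.67842778
 -0.47105491]
([278.3, 59.1, -171.6], None)
```

Emit:
carry_out:
  grip_force: 40
  moves:
    - {"claw": 0.05, "tx": 0, "ty": 0, "tz": 0, "yaw": 0}
    - {"claw": 0.05, "tx": 0, "ty": 0, "tz": -0.01, "yaw": 0}
    - {"claw": 0.05, "tx": 0, "ty": 0, "tz": -0.025, "yaw": 0}
    - {"claw": 0.05, "tx": 0.01, "ty": 0.002, "tz": -0.03, "yaw": 0}
    - {"claw": 0.05, "tx": 0.02, "ty": 0.0044, "tz": -0.03, "yaw": 0}
    - {"claw": 0.05, "tx": 0.028, "ty": 0.0059, "tz": -0.025, "yaw": 0}
    - {"claw": 0.05, "tx": 0.028, "ty": 0.0059, "tz": -0.02, "yaw": 0}
    - {"claw": 0.05, "tx": 0.028, "ty": 0.0059, "tz": -0.011, "yaw": 0}
    - {"claw": 0.05, "tx": 0.028, "ty": 0.0059, "tz": 0, "yaw": 0}
    - {"claw": 0.05, "tx": 0.028, "ty": 0.0059, "tz": 0, "yaw": 0}
    - {"claw": 0.05, "tx": 0.028, "ty": 0.0059, "tz": 0, "yaw": 0}
    - {"claw": 0.05, "tx": 0.028, "ty": 0.0059, "tz": 0, "yaw": 0}
    - {"claw": 0.05, "tx": 0.028, "ty": 0.0059, "tz": 0, "yaw": 0}
    - {"claw": 0.05, "tx": 0.0183, "ty": 0.004, "tz": 0, "yaw": 0}
    - {"claw": 0.05, "tx": 0.006, "ty": 0.0015, "tz": 0, "yaw": 0}
    - {"claw": 0.05, "tx": 0, "ty": 0, "tz": 0, "yaw": 0}
    - {"claw": 0.05, "tx": 0, "ty": 0, "tz": 0, "yaw": 0}
    - {"claw": 0.05, "tx": 0, "ty": 0, "tz": 0, "yaw": 0}

```text
clock: 28.12
eef_pos: [0.4853, 0.0068, 0.1289]
eef_rot: [0.728, 0.685, -0.001, -0.0]
wrist_force: [-0.3, -0.2, -1.0]
width: 0.0609
grasp_force: 44.3
```

```bash
python3 - <<'E'
from h import *
im,C=grab();p,M,a,s=tool();print(s["clock"],p,a,s["width"],s["grasp_force"],s["wrist_force"],s["qpos"])
print(togo([.4860,.0085,.107]))
q,e=ring(im,C,(20,140,70),(32,255,255),p[2]+.0294,p[:2],.05);print(e,rel(q))
cv2.imwrite("pics/w15.png",im)
E
```

```text
28.1667 [0.48535963 0.00671574 0.12895102] 86.52427761248984 0.06125214768104535 44.32049690745771 [ 0.28392511  0.21181769 -1.18953824] [ 0.60423776  0.541927   -1.00734308  1.97244536  0.56981045  0.94292548
 -0.75234993]
([1.8, 0.6, 21.9], None)
((255.22561645507812, 258.4973449707031), (115.09532928466797, 126.07433319091797), 89.954345703125) [  3.3  -1.3 -29.4]
```

Emit:
carry_out:
  moves:
    - {"claw": 0.05, "tx": 0.0014, "ty": 0.0006, "tz": 0.005, "yaw": 0}
    - {"claw": 0.05, "tx": 0, "ty": 0, "tz": 0.007, "yaw": 0}
    - {"claw": 0.05, "tx": 0, "ty": 0, "tz": 0.006, "yaw": 0}
    - {"claw": 0.05, "tx": 0, "ty": 0, "tz": 0.004, "yaw": 0}
    - {"claw": 0.05, "tx": 0, "ty": 0, "tz": 0.004, "yaw": 0}
    - {"claw": 0.05, "tx": 0, "ty": 0, "tz": 0.003, "yaw": 0}
    - {"claw": 0.05, "tx": 0, "ty": 0, "tz": 0.003, "yaw": 0}
    - {"claw": 0.05, "tx": 0, "ty": 0, "tz": 0, "yaw": 0}
    - {"claw": 0.05, "tx": 0, "ty": 0, "tz": 0, "yaw": 0}

```text
clock: 28.92
eef_pos: [0.4865, 0.01, 0.0972]
eef_rot: [0.727, 0.686, -0.0, -0.0]
wrist_force: [0.1, 1.0, -0.6]
width: 0.0607
grasp_force: 44.3
```

Emit:
carry_out:
  moves:
    - {"claw": 0.05, "tx": -0.0012, "ty": -0.0004, "tz": 0, "yaw": 0}
    - {"claw": 0.05, "tx": 0, "ty": 0, "tz": 0.002, "yaw": 0}
    - {"claw": 0.05, "tx": 0, "ty": 0, "tz": 0.002, "yaw": 0}
    - {"claw": 0.05, "tx": 0, "ty": 0, "tz": 0.002, "yaw": 0}
    - {"claw": 0.05, "tx": 0, "ty": 0, "tz": 0.002, "yaw": 0}
    - {"claw": 0.05, "tx": 0, "ty": 0, "tz": 0.002, "yaw": 0}
    - {"claw": 0.05, "tx": 0, "ty": 0, "tz": 0, "yaw": 0}
    - {"claw": 0.05, "tx": 0, "ty": 0, "tz": 0, "yaw": 0}

```text
clock: 29.58
eef_pos: [0.4859, 0.0087, 0.0872]
eef_rot: [0.727, 0.686, -0.0, -0.0]
wrist_force: [-0.1, 0.6, -1.7]
width: 0.0608
grasp_force: 44.3
```

Emit:
carry_out:
  moves:
    - {"claw": 0.05, "tx": 0, "ty": 0, "tz": 0.0015, "yaw": 0}
    - {"claw": 0.05, "tx": 0, "ty": 0, "tz": 0.001, "yaw": 0}
    - {"claw": 0.05, "tx": 0, "ty": 0, "tz": 0, "yaw": 0}
    - {"claw": 0.05, "tx": 0, "ty": 0, "tz": 0, "yaw": 0}

```text
clock: 29.92
eef_pos: [0.4861, 0.0087, 0.0849]
eef_rot: [0.727, 0.686, 0.0, 0.0]
wrist_force: [-0.0, 0.5, -0.1]
width: 0.0607
grasp_force: 44.5
```

Emit:
carry_out:
  grip_force: 40
  moves:
    - {"claw": 0.075, "tx": 0, "ty": 0, "tz": 0, "yaw": 0}
    - {"claw": 0.085, "tx": 0, "ty": 0, "tz": 0, "yaw": 0}
    - {"claw": 0.085, "tx": 0, "ty": 0, "tz": 0, "yaw": 0}
    - {"claw": 0.085, "tx": 0, "ty": 0, "tz": 0, "yaw": 0}
    - {"claw": 0.085, "tx": 0, "ty": 0, "tz": -0.02, "yaw": 0}
    - {"claw": 0.085, "tx": 0, "ty": 0, "tz": -0.03, "yaw": 0}
    - {"claw": 0.085, "tx": 0, "ty": 0, "tz": -0.035, "yaw": 7}
    - {"claw": 0.085, "tx": 0, "ty": 0, "tz": -0.035, "yaw": 7}
    - {"claw": 0.085, "tx": 0, "ty": 0, "tz": -0.03, "yaw": 7}
    - {"claw": 0.085, "tx": 0, "ty": 0, "tz": 0, "yaw": 7}
    - {"claw": 0.085, "tx": 0, "ty": 0, "tz": 0, "yaw": 7}
    - {"claw": 0.085, "tx": 0, "ty": 0, "tz": 0, "yaw": 7}
    - {"claw": 0.085, "tx": 0, "ty": 0, "tz": 0, "yaw": 3}
    - {"claw": 0.085, "tx": 0, "ty": 0, "tz": 0, "yaw": 0}
    - {"claw": 0.085, "tx": 0, "ty": 0, "tz": 0, "yaw": 0}

```text
clock: 31.17
eef_pos: [0.4859, 0.0088, 0.2348]
eef_rot: [0.934, 0.357, -0.0, 0.0]
wrist_force: [-0.3, 0.9, -0.4]
width: 0.085
grasp_force: 0.0
```

```bash
python3 - <<'E'
from h import *
im,C=grab();p,M,a,s=tool();print(s["clock"],p,a,s["width"],s["wrist_force"])
q,e=ring(im,C,(20,140,70),(32,255,255),.114,(.486,.0085),.06);print(e,q)
hsv=cv2.cvtColor(im,cv2.COLOR_BGR2HSV);x,y=map(int,proj(C,[[.486,.0085,.127]])[0])
m=np.zeros(im.shape[:2],'u1');cv2.circle(m,(x,y),19,255,-1);m&=cv2.inRange(hsv,(0,0,0),(180,110,75))
ct=max(cv2.findContours(m,0,1)[0],key=cv2.contourArea);r=cv2.minAreaRect(ct);B=ray(C,cv2.boxPoints(r),.127)
print("bar",B.mean(0),[(np.linalg.norm(v),np.degrees(np.arctan2(v[1],v[0]))) for v in(B[1]-B[0],B[2]-B[1])])
cv2.imwrite("pics/w16.png",im);print(togo([.5745,.2132,.1],41))
x,y=map(int,e[0]);cv2.imwrite("pics/w16c.png",cv2.resize(im[y-60:y+60,x-80:x+80],(800,600),interpolation=cv2.INTER_CUBIC))
E
```

```text
31.2167 [0.48593356 0.00876497 0.23478265] 41.80514879235589 0.08491811823171504 [-0.08965091 -0.81736352 -0.72726087]
((255.87559509277344, 185.47592163085938), (61.56932067871094, 64.51679992675781), 93.68050384521484) [0.48586481 0.00926467 0.114     ]
bar [0.48587463 0.00759918 0.127     ] [(np.float64(0.02866797071835242), np.float64(-26.6487344566586)), (np.float64(0.016596273870907053), np.float64(-116.9934593670818))]
([202.3, -93.4, 134.8], np.float64(0.8))
```

View pics/w16c.png

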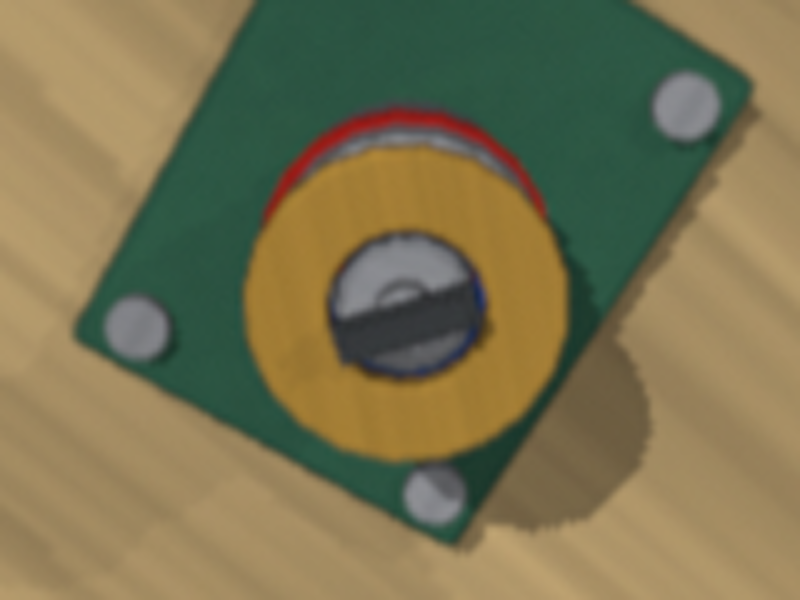

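The crop shows the washer lying flat on the stack, centred at (405,303), with the shoulder visible in its bore. The T-bar runs from (342,345) to (475,300), which gives about -31° in the world and agrees with the first measurement. Going for the cap.

Emit:
carry_out:
  grip_force: 30
  moves:
    - {"claw": 0.085, "tx": 0.0253, "ty": -0.0117, "tz": 0, "yaw": 0.8}
    - {"claw": 0.085, "tx": 0.0253, "ty": -0.0117, "tz": 0, "yaw": 0}
    - {"claw": 0.085, "tx": 0.0253, "ty": -0.0117, "tz": 0.01, "yaw": 0}
    - {"claw": 0.085, "tx": 0.0253, "ty": -0.0117, "tz": 0.025, "yaw": 0}
    - {"claw": 0.085, "tx": 0.0253, "ty": -0.0117, "tz": 0.025, "yaw": 0}
    - {"claw": 0.085, "tx": 0.0253, "ty": -0.0117, "tz": 0.025, "yaw": 0}
    - {"claw": 0.085, "tx": 0.0253, "ty": -0.0117, "tz": 0.025, "yaw": 0}
    - {"claw": 0.085, "tx": 0.0253, "ty": -0.0117, "tz": 0.025, "yaw": 0}
    - {"claw": 0.085, "tx": 0, "ty": 0, "tz": 0, "yaw": 0}
    - {"claw": 0.085, "tx": 0, "ty": 0, "tz": 0, "yaw": 0}
    - {"claw": 0.085, "tx": 0, "ty": 0, "tz": 0, "yaw": 0}

```text
clock: 32.13
eef_pos: [0.5774, 0.2117, 0.0997]
eef_rot: [0.937, 0.35, -0.0, -0.0]
wrist_force: [0.0, -0.5, 0.3]
width: 0.0848
grasp_force: 0.0
```

```bash
python3 - <<'E'
from h import *
im,C=grab();p,M,a,s=tool();print(s["clock"],p,a,s["width"],s["wrist_force"],s["qpos"])
hsv=cv2.cvtColor(im,cv2.COLOR_BGR2HSV);x,y=map(int,proj(C,[[.5745,.2132,.02]])[0])
m0=np.zeros(im.shape[:2],'u1');cv2.circle(m0,(x,y),75,255,-1)
def rect(m,z,name):
    cs=[c for c in cv2.findContours(m&m0,0,1)[0] if cv2.contourArea(c)>60]
    for c in sorted(cs,key=cv2.contourArea)[-3:]:
        r=cv2.minAreaRect(c);B=ray(C,cv2.boxPoints(r),z)
        print(name,r[0],"c",B.mean(0)[:2].round(4),[(round(np.linalg.norm(v),4),round(np.degrees(np.arctan2(v[1],v[0])),1)) for v in(B[1]-B[0],B[2]-B[1])])
rect(cv2.inRange(hsv,(5,190,60),(14,255,255)),.012,"plate")
rect(cv2.inRange(hsv,(0,0,0),(180,255,50)),.04,"cheek")
cv2.imwrite("pics/w17.png",im)
cv2.imwrite("pics/w17c.png",cv2.resize(im[y-90:y+90,x-120:x+120],(800,600),interpolation=cv2.INTER_CUBIC));print(x-120,y-90)
E
```

```text
32.1833 [0.57776733 0.21111181 0.10036981] 40.84670981566197 0.08474411290152459 [-0.58309387  0.6202099   0.38873666] [ 0.04594861  0.68268947 -0.74239712  1.67287644  0.53276546  0.99849547
 -1.73956402]
plate (251.0, 196.5) c [0.5724 0.2136] [(np.float64(0.075), np.float64(-49.1)), (np.float64(0.0717), np.float64(-136.8))]
cheek (277.1744384765625, 203.50555419921875) c [0.5883 0.2   ] [(np.float64(0.0612), np.float64(40.0)), (np.float64(0.0089), np.float64(-50.9))]
cheek (224.455810546875, 203.51210021972656) c [0.5615 0.2308] [(np.float64(0.0093), np.float64(-47.9)), (np.float64(0.0612), np.float64(-139.3))]
132 109
```

View pics/w17c.png

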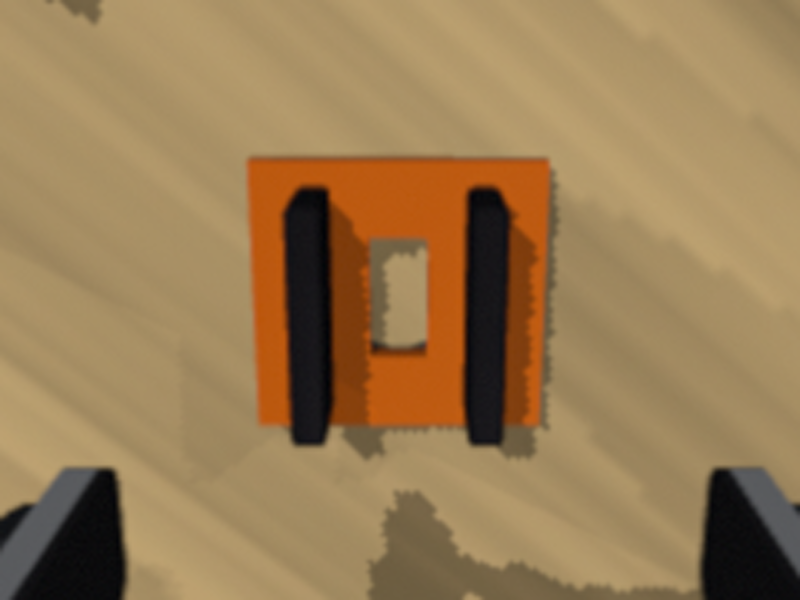

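The crop shows the cap square to the tool: slot centred at crop (399,298), cheeks upright at columns 307 and 487, plate spanning 250–548. Shifting over it and gripping the cheeks.

Emit:
carry_out:
  grip_force: 40
  moves:
    - {"claw": 0.085, "tx": -0.0028, "ty": -0.0054, "tz": 0, "yaw": 0}
    - {"claw": 0.085, "tx": 0, "ty": 0, "tz": 0.03, "yaw": 0}
    - {"claw": 0.085, "tx": 0, "ty": 0, "tz": 0.035, "yaw": 0}
    - {"claw": 0.085, "tx": 0, "ty": 0, "tz": 0.025, "yaw": 0}
    - {"claw": 0.085, "tx": 0, "ty": 0, "tz": 0.012, "yaw": 0}
    - {"claw": 0.085, "tx": 0, "ty": 0, "tz": 0.003, "yaw": 0}
    - {"claw": 0.085, "tx": 0, "ty": 0, "tz": 0, "yaw": 0}
    - {"claw": 0.045, "tx": 0, "ty": 0, "tz": 0, "yaw": 0}
    - {"claw": 0.045, "tx": 0, "ty": 0, "tz": 0, "yaw": 0}
    - {"claw": 0.045, "tx": 0, "ty": 0, "tz": 0, "yaw": 0}
    - {"claw": 0.045, "tx": 0, "ty": 0, "tz": 0, "yaw": 0}
    - {"claw": 0.045, "tx": 0, "ty": 0, "tz": 0, "yaw": 0}
    - {"claw": 0.045, "tx": 0, "ty": 0, "tz": 0, "yaw": 0}

```text
clock: 33.27
eef_pos: [0.5729, 0.2147, -0.0034]
eef_rot: [0.937, 0.349, 0.001, 0.0]
wrist_force: [-0.1, -0.6, 5.5]
width: 0.0514
grasp_force: 42.5
```

```bash
python3 - <<'E'
from h import *
p,M,a,s=tool();print(s["clock"],p,a,s["width"],s["grasp_force"],s["wrist_force"],s["qpos"])
E
```

```text
33.2667 [ 0.57290325  0.21466689 -0.00341867] 40.841708231566734 0.051415019570202274 42.48066008090973 [-0.06978042 -0.61024369  5.4772654 ] [-0.01321254  0.79683023 -0.65246772  1.772048    0.65246523  0.79820096
 -1.85039241]
```

Emit:
carry_out:
  grip_force: 70
  moves:
    - {"claw": 0.045, "tx": 0, "ty": 0, "tz": 0, "yaw": 0}
    - {"claw": 0.045, "tx": 0, "ty": 0, "tz": 0, "yaw": 0}
    - {"claw": 0.045, "tx": 0, "ty": 0, "tz": -0.01, "yaw": 0}
    - {"claw": 0.045, "tx": 0, "ty": 0, "tz": -0.02, "yaw": -6.5}
    - {"claw": 0.045, "tx": 0, "ty": 0, "tz": -0.025, "yaw": -6.8}
    - {"claw": 0.045, "tx": 0, "ty": 0, "tz": -0.025, "yaw": -6.8}
    - {"claw": 0.045, "tx": 0, "ty": 0, "tz": -0.025, "yaw": -6.8}
    - {"claw": 0.045, "tx": 0, "ty": 0, "tz": -0.025, "yaw": -6.8}
    - {"claw": 0.045, "tx": 0, "ty": 0, "tz": -0.016, "yaw": -6.8}
    - {"claw": 0.045, "tx": 0, "ty": 0, "tz": 0, "yaw": -6.8}
    - {"claw": 0.045, "tx": 0, "ty": 0, "tz": 0, "yaw": -6.8}
    - {"claw": 0.045, "tx": 0, "ty": 0, "tz": 0, "yaw": -6.8}
    - {"claw": 0.045, "tx": 0, "ty": 0, "tz": 0, "yaw": -6.8}
    - {"claw": 0.045, "tx": 0, "ty": 0, "tz": 0, "yaw": -6.8}
    - {"claw": 0.045, "tx": 0, "ty": 0, "tz": 0, "yaw": -6.8}
    - {"claw": 0.045, "tx": 0, "ty": 0, "tz": 0, "yaw": -6.8}
    - {"claw": 0.045, "tx": 0, "ty": 0, "tz": 0, "yaw": -6.8}
    - {"claw": 0.045, "tx": 0, "ty": 0, "tz": 0, "yaw": -6.8}
    - {"claw": 0.045, "tx": 0, "ty": 0, "tz": 0, "yaw": -5.9}
    - {"claw": 0.045, "tx": 0, "ty": 0, "tz": 0, "yaw": 0}

```text
clock: 34.93
eef_pos: [0.5719, 0.2139, 0.1414]
eef_rot: [0.27, 0.963, -0.0, -0.0]
wrist_force: [1.6, 1.0, -1.3]
width: 0.0509
grasp_force: 72.9
```

```bash
python3 - <<'E'
from h import *
p,M,a,s=tool();print(s["clock"],p,a,s["width"],s["grasp_force"],s["wrist_force"],s["qpos"])
ax=np.array([.4859,.0086,.142])+M[:,0]*.0012;print(ax,togo(ax,148.5))
E
```

```text
34.9333 [0.57187831 0.21388795 0.14139145] 148.7013166281527 0.05094241018176189 72.90818095207214 [ 1.55401318  0.95426468 -1.25699153] [ 0.25499311  0.82753519 -1.25626643  1.63514982  0.81442627  1.29663294
 -0.12263738]
[0.48487464 0.0092234  0.14199998] ([-32.0, -220.1, -0.6], np.float64(0.2))
```

Emit:
carry_out:
  moves:
    - {"claw": 0.045, "tx": -0.003, "ty": -0.018, "tz": 0, "yaw": 0}
    - {"claw": 0.045, "tx": -0.004, "ty": -0.027, "tz": 0, "yaw": 0}
    - {"claw": 0.045, "tx": -0.004, "ty": -0.027, "tz": 0, "yaw": 0}
    - {"claw": 0.045, "tx": -0.004, "ty": -0.027, "tz": 0, "yaw": 0}
    - {"claw": 0.045, "tx": -0.004, "ty": -0.027, "tz": 0, "yaw": 0}
    - {"claw": 0.045, "tx": -0.004, "ty": -0.027, "tz": 0, "yaw": 0}
    - {"claw": 0.045, "tx": -0.004, "ty": -0.027, "tz": 0, "yaw": 0}
    - {"claw": 0.045, "tx": -0.003, "ty": -0.024, "tz": 0, "yaw": 0}
    - {"claw": 0.045, "tx": -0.002, "ty": -0.012, "tz": 0, "yaw": 0}
    - {"claw": 0.045, "tx": 0, "ty": -0.004, "tz": 0, "yaw": 0}
    - {"claw": 0.045, "tx": 0, "ty": 0, "tz": 0, "yaw": 0}
    - {"claw": 0.045, "tx": 0, "ty": 0, "tz": 0, "yaw": 0}
    - {"claw": 0.045, "tx": 0, "ty": 0, "tz": 0, "yaw": 0}

```text
clock: 36.02
eef_pos: [0.4845, 0.0113, 0.1413]
eef_rot: [0.272, 0.962, 0.0, 0.0]
wrist_force: [-0.5, -0.1, -1.5]
width: 0.0506
grasp_force: 73.1
```

```bash
python3 - <<'E'
from h import *
im,C=grab();p,M,a,s=tool();print(s["clock"],p,a,s["width"],s["grasp_force"],s["wrist_force"],s["qpos"])
ax=np.array([.4859,.0086,.142])+M[:,0]*.0012;print(ax,togo(ax,148.5))
cv2.imwrite("pics/w18.png",im)
hsv=cv2.cvtColor(im,cv2.COLOR_BGR2HSV);c=max(cv2.findContours(cv2.inRange(hsv,(5,190,60),(14,255,255)),0,1)[0],key=cv2.contourArea)
r=cv2.minAreaRect(c);B=ray(C,cv2.boxPoints(r),p[2]+.0154);print(r,rel(B.mean(0)))
E
```

```text
36.0667 [0.48446591 0.01135977 0.1411454 ] 148.5040157649369 0.05057600355126656 73.12520027160645 [ 0.02574201 -0.03989113 -0.97785998] [ 0.7471879   0.69830856 -1.36726578  1.95845926  0.76206334  1.14751748
  0.08787447]
[0.48487679 0.00922693 0.14199971] ([-1.5, -1.6, -0.9], np.float64(0.0))
((255.5, 245.0), (124.0, 149.0), 90.0) [  1.8  -0.5 -15.4]
```

Emit:
carry_out:
  moves:
    - {"claw": 0.045, "tx": -0.0015, "ty": -0.0016, "tz": 0, "yaw": 0}
    - {"claw": 0.045, "tx": 0, "ty": 0, "tz": 0.008, "yaw": 0}
    - {"claw": 0.045, "tx": 0, "ty": 0, "tz": 0.007, "yaw": 0}
    - {"claw": 0.045, "tx": 0, "ty": 0, "tz": 0.004, "yaw": 0}
    - {"claw": 0.045, "tx": 0, "ty": 0, "tz": 0.002, "yaw": 0}
    - {"claw": 0.045, "tx": 0, "ty": 0, "tz": 0.002, "yaw": 0}
    - {"claw": 0.045, "tx": 0, "ty": 0, "tz": 0.001, "yaw": 0}
    - {"claw": 0.045, "tx": 0, "ty": 0, "tz": 0, "yaw": 0}
    - {"claw": 0.045, "tx": 0, "ty": 0, "tz": 0, "yaw": 0}

```text
clock: 36.82
eef_pos: [0.4845, 0.008, 0.1169]
eef_rot: [0.272, 0.962, 0.0, 0.0]
wrist_force: [0.7, 0.2, -0.6]
width: 0.0509
grasp_force: 73.1
```

```bash
python3 - <<'E'
from h import *
p,M,a,s=tool();print(s["clock"],p,a,s["width"],s["grasp_force"],s["wrist_force"],s["qpos"])
ax=np.array([.4859,.0086,.1106])+M[:,0]*.0012;print(ax,togo(ax,148.5))
E
```

```text
36.8167 [0.48454068 0.00795359 0.11688804] 148.45713045432953 0.050900978163648684 73.12493920326233 [ 0.71152747  0.24903646 -0.6176482 ] [ 0.73154969  0.72502702 -1.33432428  1.98944574  0.80442197  1.10808906
  0.05846838]
[0.4848773  0.00922776 0.11059994] ([0.4, 1.3, 6.3], np.float64(-0.0))
```

Emit:
carry_out:
  moves:
    - {"claw": 0.045, "tx": 0.0004, "ty": 0.0009, "tz": 0, "yaw": 0}
    - {"claw": 0.045, "tx": 0, "ty": 0, "tz": 0.001, "yaw": 0}
    - {"claw": 0.045, "tx": 0, "ty": 0, "tz": 0.001, "yaw": 0}
    - {"claw": 0.045, "tx": 0, "ty": 0, "tz": 0.001, "yaw": 0}
    - {"claw": 0.045, "tx": 0, "ty": 0, "tz": 0.001, "yaw": 0}
    - {"claw": 0.045, "tx": 0, "ty": 0, "tz": 0, "yaw": 0}

```text
clock: 37.32
eef_pos: [0.4845, 0.0088, 0.1126]
eef_rot: [0.272, 0.962, -0.0, -0.0]
wrist_force: [-0.3, -1.2, -0.6]
width: 0.0506
grasp_force: 73.1
```

Emit:
carry_out:
  grip_force: 90
  moves:
    - {"claw": 0.045, "tx": 0, "ty": 0, "tz": 0.001, "yaw": 0}
    - {"claw": 0.045, "tx": 0, "ty": 0, "tz": 0.0015, "yaw": 0}
    - {"claw": 0.045, "tx": 0, "ty": 0, "tz": 0.0015, "yaw": 0}
    - {"claw": 0.045, "tx": 0, "ty": 0, "tz": 0.001, "yaw": 0}
    - {"claw": 0.045, "tx": 0, "ty": 0, "tz": 0, "yaw": 0}
    - {"claw": 0.045, "tx": 0, "ty": 0, "tz": 0, "yaw": 0}

```text
clock: 37.82
eef_pos: [0.4848, 0.0089, 0.1082]
eef_rot: [0.272, 0.962, -0.0, 0.0]
wrist_force: [-1.4, -1.6, 7.2]
width: 0.0503
grasp_force: 99.4
```

Emit:
carry_out:
  moves:
    - {"claw": 0.045, "tx": 0, "ty": 0, "tz": 0.0015, "yaw": 0}
    - {"claw": 0.045, "tx": 0, "ty": 0, "tz": 0.0015, "yaw": 0}
    - {"claw": 0.045, "tx": 0, "ty": 0, "tz": 0.0015, "yaw": 0}
    - {"claw": 0.045, "tx": 0, "ty": 0, "tz": 0.0015, "yaw": 0}
    - {"claw": 0.045, "tx": 0, "ty": 0, "tz": 0.0015, "yaw": 0}
    - {"claw": 0.045, "tx": 0, "ty": 0, "tz": 0, "yaw": 0}
    - {"claw": 0.045, "tx": 0, "ty": 0, "tz": 0, "yaw": 0}

```text
clock: 38.4
eef_pos: [0.4849, 0.0089, 0.1018]
eef_rot: [0.272, 0.962, -0.0, 0.001]
wrist_force: [-5.8, -3.6, 19.9]
width: 0.0506
grasp_force: 101.4
```

Emit:
carry_out:
  moves:
    - {"claw": 0.045, "tx": 0.0002, "ty": -0.0006, "tz": 0, "yaw": 0}
    - {"claw": 0.045, "tx": 0, "ty": 0.0001, "tz": 0, "yaw": 4}
    - {"claw": 0.045, "tx": 0, "ty": 0.0001, "tz": 0, "yaw": 6}
    - {"claw": 0.045, "tx": 0, "ty": 0.0001, "tz": 0, "yaw": 6}
    - {"claw": 0.045, "tx": 0, "ty": 0.0001, "tz": 0, "yaw": 6}
    - {"claw": 0.045, "tx": 0, "ty": 0.0001, "tz": 0, "yaw": 6}
    - {"claw": 0.045, "tx": 0, "ty": 0, "tz": 0, "yaw": 0}

```text
clock: 38.98
eef_pos: [0.4863, 0.0096, 0.1022]
eef_rot: [0.499, 0.866, 0.001, 0.002]
wrist_force: [-1.3, 0.2, 16.1]
width: 0.0502
grasp_force: 100.7
```

```bash
python3 - <<'E'
from h import *
p,M,a,s=tool();print(s["clock"],p,a,s["width"],s["grasp_force"],s["wrist_force"],s["ft_torque"],s["qpos"])
E
```

```text
38.9833 [0.48628498 0.00960463 0.10223897] 120.08965005007394 0.05022180228759733 100.72412610054016 [-1.25154365  0.15606505 16.11994054] [-0.0503862   0.41751511 -0.11879011] [ 0.66984262  0.66875873 -1.18616154  2.00739664  0.75783445  0.99461293
 -0.37267508]
```

Emit:
carry_out:
  moves:
    - {"claw": 0.045, "tx": 0, "ty": 0.0001, "tz": 0.0005, "yaw": 6}
    - {"claw": 0.045, "tx": 0, "ty": 0.0001, "tz": 0, "yaw": 6}
    - {"claw": 0.045, "tx": 0, "ty": 0.0001, "tz": 0, "yaw": 6}
    - {"claw": 0.045, "tx": 0, "ty": 0.0001, "tz": 0, "yaw": 6}
    - {"claw": 0.045, "tx": 0, "ty": 0.0001, "tz": 0, "yaw": 6}
    - {"claw": 0.045, "tx": 0, "ty": 0.0001, "tz": 0, "yaw": 6}
    - {"claw": 0.045, "tx": 0, "ty": 0.0001, "tz": 0, "yaw": 6}
    - {"claw": 0.045, "tx": 0, "ty": 0.0001, "tz": 0, "yaw": 6}
    - {"claw": 0.045, "tx": 0, "ty": 0.0001, "tz": 0, "yaw": 6}
    - {"claw": 0.045, "tx": 0, "ty": 0.0001, "tz": 0, "yaw": 6}
    - {"claw": 0.045, "tx": 0, "ty": 0, "tz": 0, "yaw": 2}
    - {"claw": 0.045, "tx": 0, "ty": 0, "tz": 0, "yaw": 0}
    - {"claw": 0.045, "tx": 0, "ty": 0, "tz": 0, "yaw": 0}

```text
clock: 40.07
eef_pos: [0.4874, 0.0093, 0.1018]
eef_rot: [0.873, 0.488, 0.002, 0.001]
wrist_force: [-1.3, -1.8, 19.0]
width: 0.0502
grasp_force: 101.1
```

```bash
python3 - <<'E'
from h import *
im,C=grab()
p,M,a,s=tool();print(s["clock"],p,a,s["width"],s["grasp_force"],s["wrist_force"],s["ft_torque"],s["qpos"])
hsv=cv2.cvtColor(im,cv2.COLOR_BGR2HSV);c=max(cv2.findContours(cv2.inRange(hsv,(5,190,60),(14,255,255)),0,1)[0],key=cv2.contourArea)
print(cv2.minAreaRect(c));cv2.imwrite("pics/w19.png",im)
E
```

```text
40.1167 [0.48736169 0.00930293 0.10177581] 58.43115029563336 0.0502220653904951 101.09362363815308 [-0.99734193 -2.70661351 19.94252789] [-0.27020561  0.6153366  -0.18825294] [ 0.52278149  0.54535106 -0.88552416  2.00677833  0.56738769  0.84868357
 -1.23288273]
((255.5, 245.0), (124.0, 149.0), 90.0)
```

Emit:
carry_out:
  moves:
    - {"claw": 0.045, "tx": 0, "ty": 0, "tz": -0.0015, "yaw": 0}
    - {"claw": 0.045, "tx": 0, "ty": 0, "tz": -0.0015, "yaw": 0}
    - {"claw": 0.045, "tx": 0, "ty": 0, "tz": -0.001, "yaw": 0}
    - {"claw": 0.045, "tx": 0, "ty": 0, "tz": 0, "yaw": 0}
    - {"claw": 0.045, "tx": 0, "ty": 0, "tz": 0, "yaw": 0}

```text
clock: 40.53
eef_pos: [0.4873, 0.0093, 0.1048]
eef_rot: [0.873, 0.488, 0.002, 0.001]
wrist_force: [1.2, -0.9, 10.0]
width: 0.0508
grasp_force: 99.7
```

Emit:
carry_out:
  grip_force: 40
  moves:
    - {"claw": 0.045, "tx": 0, "ty": 0, "tz": -0.0008, "yaw": 0}
    - {"claw": 0.045, "tx": 0, "ty": 0, "tz": 0, "yaw": 0}
    - {"claw": 0.062, "tx": 0, "ty": 0, "tz": 0, "yaw": 0}
    - {"claw": 0.075, "tx": 0, "ty": 0, "tz": 0, "yaw": 0}
    - {"claw": 0.085, "tx": 0, "ty": 0, "tz": 0, "yaw": 0}
    - {"claw": 0.085, "tx": 0, "ty": 0, "tz": 0, "yaw": 0}
    - {"claw": 0.085, "tx": 0, "ty": 0, "tz": 0, "yaw": 0}
    - {"claw": 0.085, "tx": 0, "ty": 0, "tz": -0.01, "yaw": 0}
    - {"claw": 0.085, "tx": 0, "ty": 0, "tz": -0.025, "yaw": 0}
    - {"claw": 0.085, "tx": 0, "ty": 0, "tz": -0.035, "yaw": 0}
    - {"claw": 0.085, "tx": 0, "ty": 0, "tz": -0.035, "yaw": 0}
    - {"claw": 0.085, "tx": 0, "ty": 0, "tz": -0.03, "yaw": 0}
    - {"claw": 0.085, "tx": 0, "ty": 0, "tz": 0, "yaw": 0}
    - {"claw": 0.085, "tx": 0, "ty": 0, "tz": 0, "yaw": 0}
    - {"claw": 0.085, "tx": 0, "ty": 0, "tz": 0, "yaw": 0}

```text
clock: 41.78
eef_pos: [0.485, 0.0086, 0.2396]
eef_rot: [0.873, 0.488, -0.0, 0.0]
wrist_force: [0.2, 0.3, -0.3]
width: 0.0851
grasp_force: 0.0
```

```bash
python3 - <<'E'
from h import *
im,C=grab();p,M,a,s=tool();print(s["clock"],p,a,s["wrist_force"])
hsv=cv2.cvtColor(im,cv2.COLOR_BGR2HSV);c=max(cv2.findContours(cv2.inRange(hsv,(5,190,60),(14,255,255)),0,1)[0],key=cv2.contourArea)
r=cv2.minAreaRect(c)
for z in(.120,.126,.133):
    B=ray(C,cv2.boxPoints(r),z);print(z,B.mean(0).round(4),[(round(np.linalg.norm(v),4),round(np.degrees(np.arctan2(v[1],v[0])),1)) for v in(B[1]-B[0],B[2]-B[1])])
x,y=map(int,r[0]);cv2.imwrite("pics/w20c.png",cv2.resize(im[y-75:y+75,x-100:x+100],(800,600),interpolation=cv2.INTER_CUBIC))
E
```

```text
41.8333 [0.4847048  0.00853377 0.23902289] 58.450052577644435 [-0.1182801   0.99056028  0.02134169]
0.12 [0.4864 0.01   0.12  ] [(np.float64(0.0745), np.float64(-31.6)), (np.float64(0.0717), np.float64(-119.3))]
0.126 [0.4872 0.0114 0.126 ] [(np.float64(0.0729), np.float64(-31.6)), (np.float64(0.0702), np.float64(-119.3))]
0.133 [0.4881 0.0129 0.133 ] [(np.float64(0.0711), np.float64(-31.6)), (np.float64(0.0684), np.float64(-119.3))]
```

View pics/w20c.png

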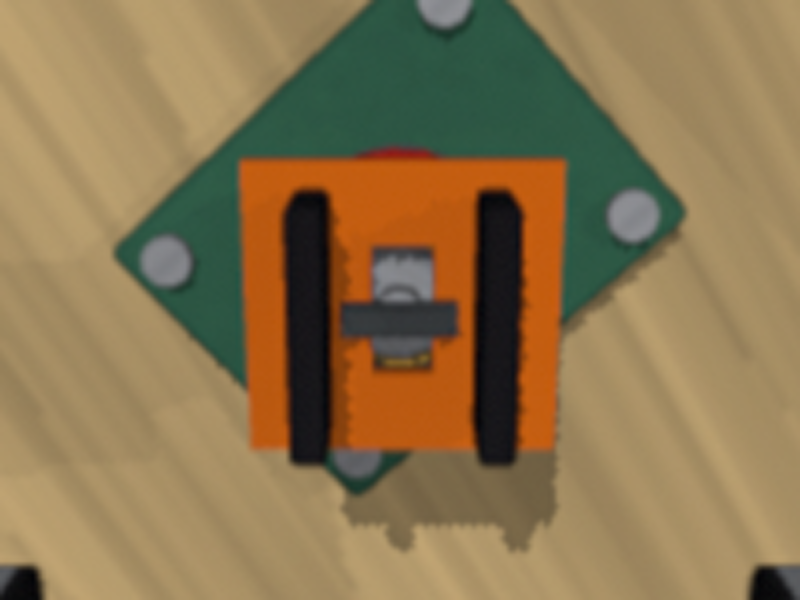

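The crop shows the cap locked. The dark T-bar lies across the slot, from (342,320) to (457,320), on top of the plate, and the gripper is clear. Handing in.

```bash
python3 -c "
from cell import robot
print(robot.finish_job())"
```

```text
the job is handed in; nothing more can be done
None
```

The bearing, spacer, washer and lock cap are on the green stand's spindle in that order, with the cap pressed down and turned a quarter turn under the T-bar. I handed the job in at about 42 s, with the gripper clear of everything; the hand-in returned no verdict.

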